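Empty the catch tray of the brush crimping machine

ROBOT

A 7-joint arm with a two-finger parallel gripper is mounted at the origin on the work surface. World frame = base frame: x ahead of the robot, y to its left, z up, the work surface at z = 0. Lengths are in m, angles in rad, forces in N, time in s.
With the tool pointing down it reaches from about 0.4 to 0.85 m from the base axis. Payload 4.5 kg.
Tool frame: the origin (TCP) lies between the finger pads; the fingertips stand r.tip_reach ahead of it and the grasp point (between the pads) lies 3 mm ahead of it (r.tip_reach is the distance from the TCP to the fingertips, in m); z points along the fingers, y is the line along which they close (so a half turn about z gives the same grasp; the last joint's range is limited). The gripper opens to 88 mm and grips with 3 to 60 N. Pads are 18 mm wide; open, the fingers measure 123 mm over their backs; the gripper's body (75 mm by 187 mm) begins 45 mm behind the grasp point.
Start: joints at [1.238, 0.689, -0.195, 1.565, 0.157, 0.902, -0.215], TCP at [0.224, -0.583, 0.261] pointing down, gripper open.
Joint ranges: [-3.01, 3.01], [-0.46, 2.08], [-1.47, 1.51], [0.13, 2.56], [-1, 4.14], [0.04, 2.09], [-2.66, 2.66]. Speed limits (rad/s): [2.57, 2.57, 3.14, 3.14, 3.14, 3.14, 3.14].

INTERFACE

Orientations are given as a unit quaternion [x, y, z, w].
In Python, from plant import r gives the robot as it stands.
- The arm moves only by the tool step_arm, never from a script. Its argument "motion" is a list of rows, each an object with "dp": the shift along the tool's x, y, z in mm, a list of three; "twist": the turn, a rotation vector about the tool's x, y, z in rad, a list of three; "hand": the opening, from -1 (shut) to 1 (fully open). In form: [{"dp": [dx, dy, dz], "twist": [rx, ry, rz], "hand": hand}, ...]. A call has 1 to 5 rows; each row is the pose to reach, as a shift and turn from the pose commanded when the call began, along the tool's axes at that moment; what a row does not reach only later rows make up. A row lasts 1/8 s, in which the tool goes at most 62.5 mm and 10.7 degrees, less where a joint would pass 70% of its speed; a pose out of reach is approached as far as the arm can. A call with a gripper value outside its range is refused whole. The fingers move at their own pace and stop on an object; "force" is the grip in N (left out, the last holds). Time passes only in rows, so rows that repeat a pose let the fingers close. It gives the time, the measured TCP pose, the force, the opening and the grip force at its end, in the units of the state.
- r.get_state(): the state, without advancing time (a new reading comes with each control period).
- r.snapshot(name): name is "scene" or "top"; returns a dict with "pixels" (400x640x3 uint8, red, green, blue), "depth" (400x640 float32, m along the optical axis (not along the pixel's ray), 0 where there is no reading), "fx", "fy", "cx", "cy" (pixels), "xyz" and "orientation" of the camera in the world. Camera axes: x right, y down, z forward; pixel columns grow to the right and rows downward; lengths in m; the calibration is good to about 2 mm. A picture is of the moment at which its call begins.
- r.finish_job(): hands the job in; it is judged then, once.
Trained networks look in the newest picture that a camera, given by its name, has taken for a name from the list of things; names that differ only in an ending like _2 or _b are one class to them, and where a whole thing is asked for, a point or a joint stands for the part that bears it (a point fixed in the world has none). Each returns a list of dicts, best first, with "score" (0 to 1); they miss things now and then, are a little off and sometimes report something else, mostly with a low value. They report only what shows in the picture. A call takes as long as a camera call. They do not tell look-alikes from the thing itself.
- r.search_frame(camera, thing): "at" ([x, y, z] in m, in the coordinates of the camera as it stood for that picture, good to about 4 mm: the middle of the surface that is visible of it).
The state is a dict: "clock": time; "q": joint angles; "qd": joint speeds; "joint_torque": joint torques, N m; "tool_pos": TCP position; "eef_rot": TCP orientation; "contact_force": force on the tool from outside, world axes, zero at the start; "moment": the same for the moment, N m; "opening": opening from 0.0 (shut) to 1.0 (fully open); "finger_force": force on a finger pad.
Only numpy, scipy, OpenCV 4.12 (cv2) and the standard library are available. Lean on these libraries where they do the work, as an engineer would, in place of code of your own. Each camera call takes 0.05 s, during which the arm holds its last target. There are 200 camera calls.

TASK

Switch the brush machine off by pushing its lever fully over, away from the robot, then lift the cover plate off the two pins over the catch tray and lay it flat on the rubber mat. Lay every finished brush from the tray in the open cardboard carton, seat the cover back flat on the tray with both pins through its holes, and only then pull the lever fully back so that the machine runs again; the cover must never be off while the lever is on. Do not knock over the glue jar or the steel beaker of brushes.

Things in the scene. Friction and masses are not known exactly. Their poses are not given: they have to be found in the camera images.
- catch_tray: Fixed steel catch tray, an open box 174 x 312 mm outside (x, y), 50 mm high; floor 6 mm, long walls 5 mm, end walls 28 mm thick. Origin: centre of its underside, on the bench; x points away from the robot. The grey machine behind it (115 mm high, motor on top to 180 mm) begins 110 mm from the tray's centre along x.
- pin_a (a point): Tip of one of two steel pins on the tray's end walls, 8 mm thick, tapered, 14 mm above the rim, at tray x = 0, y = +142 mm.
- pin_b (a point): Tip of the other pin, at tray x = 0, y = -142 mm.
- cover: Loose aluminium plate 174 x 312 x 5 mm (x, y, z), 0.3 to 0.55 kg, at the start on the tray's rim, pins through its 13 mm holes at x = 0, y = +-142 mm; fits either way round. Origin: centre of its underside (50 mm above the bench when seated). On top in the middle a black bridge handle: bar 16 mm wide (x), 100 mm long (y), 27 to 45 mm above the underside, free below.
- mat: Fixed black rubber mat on the bench, 340 x 200 x 3 mm (x, y, z), long side along its x. Origin: centre of its underside. The cover, turned a quarter so that its y runs along the mat's x, fits on it.
- carton: Loose open cardboard carton, 200 x 180 x 60 mm outside (x, y, z), walls and floor 5 mm, about 0.4 kg. Origin: centre of its underside. May be knocked aside.
- brush0: Finished artist's brush in a clear rigid sleeve, black handle, 140 mm long along x, 12 mm wide and thick (does not roll), 30 g, bristles at +x. Origin: middle of its underside. Three to five lie side by side in the tray, 46 mm or more apart (give or take 6), roughly along the tray's x; an absent one reads None.
- brush1: Finished artist's brush in a clear rigid sleeve, black handle, 140 mm long along x, 12 mm wide and thick (does not roll), 30 g, bristles at +x. Origin: middle of its underside. Three to five lie side by side in the tray, 46 mm or more apart (give or take 6), roughly along the tray's x; an absent one reads None.
- brush2: Finished artist's brush in a clear rigid sleeve, black handle, 140 mm long along x, 12 mm wide and thick (does not roll), 30 g, bristles at +x. Origin: middle of its underside. Three to five lie side by side in the tray, 46 mm or more apart (give or take 6), roughly along the tray's x; an absent one reads None.
- brush3: Finished artist's brush in a clear rigid sleeve, black handle, 140 mm long along x, 12 mm wide and thick (does not roll), 30 g, bristles at +x. Origin: middle of its underside. Three to five lie side by side in the tray, 46 mm or more apart (give or take 6), roughly along the tray's x; an absent one reads None.
- brush4: Finished artist's brush in a clear rigid sleeve, black handle, 140 mm long along x, 12 mm wide and thick (does not roll), 30 g, bristles at +x. Origin: middle of its underside. Three to five lie side by side in the tray, 46 mm or more apart (give or take 6), roughly along the tray's x; an absent one reads None.
- switch_base: Fixed switch block of the machine, 70 x 50 x 25 mm (x, y, z), on the bench in front of the tray. Origin: centre of its underside. The lever turns about the block's y axis, 22 mm above the bench, so its tip moves along the block's x, which points roughly away from the robot.
- switch (a joint): Angle of the switch lever in rad: 0 leans towards the robot (the block's -x) = machine on; 1.0 leans away from the robot (+x) = machine off; stays where it is left, moves with about 1 N at the tip. It starts on, at 0 to 0.1.
- switch_tip (a point): Centre of the 26 mm black ball at the end of the lever, 80 mm from its pivot: 38 mm to -x of the pivot when on, 38 mm to +x when off, 92 mm above the bench at both ends and 102 mm midway.
- glue_jar: Bystander: closed glue jar, 66 mm across, 100 mm high, loose. Origin: centre of its underside. Not to be knocked over.
- beaker: Bystander: steel beaker with upright brushes, 72 mm across, about 155 mm high overall, loose. Origin: centre of its underside. Not to be knocked over.
Things that resemble listed ones, but are neither listed nor needed, are in the scene too. What is shaped like the switch_base but blue or green is not meant.

How it is judged:
By the outcome, as a careful person would: the job done as asked, in the order asked, and still so for the second after the job is handed in, with the robot touching nothing.
Of brush0, brush1, brush2, brush3, brush4 only 3 to 5 are there at a start; the rules pass over those that are not, and their reading is None.
At some moment in a run one of carton may be knocked a few centimetres aside while the robot is not near it.
Once in a run the grip may slacken for a moment while it holds something.
It also fails if it takes over 210 s, if anything falls off the work surface, if the arm or the gripper's body presses on something with over 40 N, if the wrist force passes 120 N, or if a joint passes its speed limit or range.

## Working session

There is one attempt and no reset: what is moved stays moved. The work goes in short steps, Python scripts to look and compute and a tool call to move; the robot and the scene stay as the last step left them, time stands still between calls to the robot, and variables do not carry over. Pictures are saved under pics/ and viewed, at most 14 in all, crops included, and the job is handed in when it is done.

Besides the shell and the picture viewer there is one more tool, called after ">>>" as name(argument=value, ...), one argument or row to a line, values as JSON. step_arm: Moves the arm, as the interface text tells. Its arguments: {"type":"object","properties":{"motion":{"type":"array"},"force":{"type":"number"}},"required":["motion"]}

```bash
ls; mkdir -p pics; cat > h.py <<'E'
import numpy as np,cv2
from scipy.spatial.transform import Rotation as R
from plant import r
def snap(n,f=None):
    s=r.snapshot(n)
    if f: cv2.imwrite('pics/'+f,s['pixels'][:,:,::-1])
    return s
def cloud(s):
    v,u=np.mgrid[:400,:640];d=s['depth']
    p=np.stack([(u-s['cx'])/s['fx']*d,(v-s['cy'])/s['fy']*d,d],-1)
    p=p@R.from_quat(s['orientation']).as_matrix().T+np.array(s['xyz'])
    p[d<=0]=np.nan
    return p
def w(s,at): return R.from_quat(s['orientation']).apply(at)+np.array(s['xyz'])
E
python3 - <<'E'
from h import *
np.set_printoptions(precision=3,suppress=True)
st=r.get_state();print(st,r.tip_reach)
for c in('scene','top'):
    s=snap(c,c+'0.png');print(c,s['xyz'],s['orientation'],s['fx'])
    for t in('catch_tray','cover','mat','carton','switch_base','switch_tip','glue_jar','beaker','brush0','pin_a'):
        print(t,[(w(s,d['at']).round(3).tolist(),round(d['score'],2)) for d in r.search_frame(c,t)][:5])
E
```

```text
pics
{'clock': 0.0, 'q': array([ 1.238,  0.69 , -0.195,  1.566,  0.157,  0.903, -0.215]), 'qd': array([ 0.001, -0.001,  0.   ,  0.001, -0.   ,  0.001,  0.   ]), 'joint_torque': array([  0.   , -52.756,  -1.267, -15.343,  -0.053,   0.007,   0.   ]), 'tool_pos': array([ 0.224, -0.583,  0.26 ]), 'eef_rot': array([ 0.983,  0.182, -0.   , -0.001]), 'contact_force': array([ 0.531,  0.201, -0.593]), 'moment': array([-0.052,  0.025, -0.041]), 'finger_force': 0.0, 'opening': 0.9987622567760485} 0.022
scene [0.744 0.533 0.767] [ 0.226  0.909 -0.338 -0.093] 362.8711335172006
catch_tray [([0.834, 0.069, 0.119], 0.75)]
cover [([0.64, 0.01, 0.055], 0.89), ([0.443, -0.066, 0.024], 0.44)]
mat [([0.437, -0.332, 0.007], 0.55)]
carton [([0.402, 0.35, 0.01], 0.6)]
switch_base [([0.45, 0.059, 0.023], 0.87), ([0.443, -0.067, 0.022], 0.8), ([0.168, 0.311, 0.027], 0.62)]
switch_tip [([0.146, 0.305, 0.093], 0.75), ([0.425, 0.063, 0.091], 0.65), ([0.419, -0.067, 0.095], 0.47)]
glue_jar [([0.722, -0.277, 0.074], 0.89)]
beaker [([0.721, 0.314, 0.085], 0.96)]
brush0 []
pin_a [([0.83, 0.072, 0.118], 0.68)]
top [0.174 0.006 1.467] [ 0.709 -0.698  0.068 -0.071] 510.22236131776145
catch_tray [([0.805, -0.027, 0.116], 0.69)]
cover [([0.627, -0.019, 0.054], 0.68)]
mat []
carton [([0.413, 0.356, 0.008], 0.89)]
switch_base [([0.438, -0.072, 0.025], 0.97), ([0.158, 0.305, 0.026], 0.8), ([0.444, 0.049, 0.026], 0.75), ([0.807, -0.025, 0.116], 0.4), ([0.705, 0.294, 0.086], 0.19)]
switch_tip [([0.417, 0.06, 0.1], 0.56), ([0.408, -0.072, 0.103], 0.52), ([0.131, 0.306, 0.097], 0.42)]
glue_jar [([0.715, -0.297, 0.097], 0.66), ([0.406, -0.067, 0.102], 0.55)]
beaker [([0.703, 0.292, 0.089], 0.85), ([0.624, -0.015, 0.055], 0.67), ([0.411, 0.352, 0.007], 0.26)]
brush0 [([0.808, -0.028, 0.117], 0.71)]
pin_a [([0.803, -0.029, 0.115], 0.83), ([0.435, -0.072, 0.028], 0.38)]
```

View pics/top0.png

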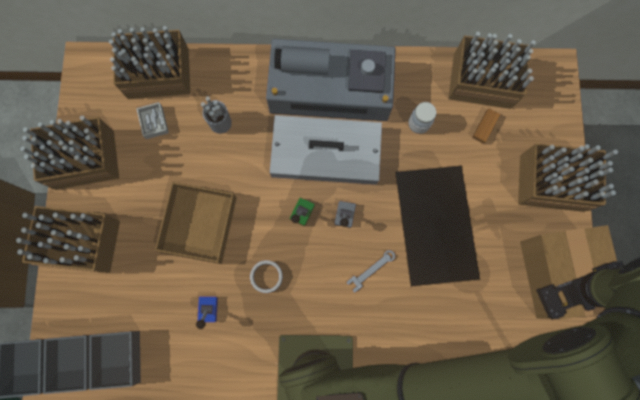

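View pics/scene0.png

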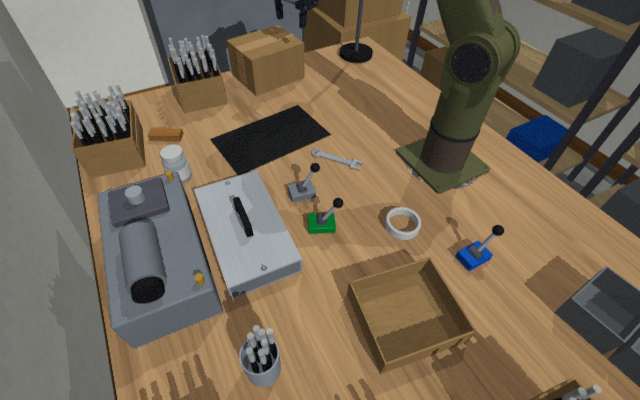

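The top picture shows three switch blocks: grey (346,212), green (302,210) and blue (207,308). The only open carton is at (197,222), since the others at the edges are full of brushes. The cover is at (325,148), the mat at (438,225), the jar at (422,117) and the beaker at (216,115). By the description I choose the grey block, at about (0.44,-0.07), and check it in a crop.

```bash
cat >> h.py <<'E'
def rect(P):
    (c,s,a)=cv2.minAreaRect((P[:,:2]*1000).astype(np.float32))
    return np.round(c,1),np.round(s,1),round(a,2)
def big(m):
    n,l,st,_=cv2.connectedComponentsWithStats(m.astype(np.uint8));
    return l==1+np.argmax(st[1:,4])
def inbox(p,lo,hi): 
    with np.errstate(all='ignore'): return np.all((p>lo)&(p<hi),-1)
E
python3 - <<'E'
from h import *
a=[]
for c in('scene','top'):
    s=snap(c);p=cloud(s);px=s['pixels'].astype(int)
    m=big(inbox(p,[.5,-.25,.045],[.74,.25,.062]));print(c,'cover',rect(p[m]),np.median(p[m],0))
    m=big(inbox(p,[.5,-.1,.088],[.74,.1,.105]));print('handle',rect(p[m]),np.median(p[m],0))
    m=big(inbox(p,[.2,.2,.05],[.6,.5,.07]));print('carton rim',rect(p[m]),np.median(p[m],0))
    m=big(inbox(p,[.2,-.5,-.01],[.65,-.15,.02])&(px.max(-1)<45));print('mat',rect(p[m]),np.median(p[m],0))
    m=big(inbox(p,[.38,-.13,.018],[.5,-.02,.035]));print('base',rect(p[m]),np.median(p[m],0))
    m=big(inbox(p,[.36,-.13,.08],[.5,-.02,.12]));print('ball',rect(p[m]),p[m].mean(0),p[m].max(0))
    for nm,x,y in(('jar',.72,-.28),('beaker',.71,.3)):
        m=inbox(p,[x-.07,y-.07,.03],[x+.07,y+.07,.2]);print(nm,p[m].min(0),p[m].max(0))
    u,v=(302,185) if c=='scene' else (330,212)
    im=s['pixels'][v-40:v+40,u-50:u+50,::-1];a.append(cv2.resize(im,None,fx=4,fy=4,interpolation=2))
cv2.imwrite('pics/crop1.png',np.hstack(a))
E
```

```text
scene cover (array([632.1, -18.6]), array([315.5, 174.2]), 86.8) [0.64027886 0.0135727  0.05481484]
handle (array([632.7, -17.4]), array([99.8, 16. ]), 86.98) [ 0.63310102 -0.01344015  0.0943017 ]
carton rim (array([408.9, 347.2]), array([181. , 201.6]), 80.37) [0.40794394 0.36511536 0.05884322]
mat (array([ 420. , -343.9]), array([336.5, 197.9]), 6.77) [ 0.4345961  -0.33598835  0.00284462]
base (array([444.6, -75. ]), array([50.7, 70.5]), 80.43) [ 0.45113012 -0.06839072  0.02494504]
ball (array([408.8, -67.2]), array([22., 24.]), 50.34) [ 0.41079683 -0.06490771  0.09792377] [ 0.42021706 -0.05473514  0.10703525]
jar [ 0.69574806 -0.32754122  0.03018874] [ 0.76127289 -0.26339728  0.10330815]
beaker [0.68569927 0.26644744 0.03003501] [0.75670255 0.33685394 0.15519373]
top cover (array([630.8, -17.2]), array([312.6, 177.4]), 86.69) [ 0.62437126 -0.01696726  0.0555516 ]
handle (array([629.8, -17.9]), array([96.9, 18.1]), 86.25) [ 0.62889    -0.01788341  0.09476033]
carton rim (array([407.7, 348.2]), array([182.3, 201. ]), 80.39) [0.41203377 0.35053596 0.05960417]
mat (array([ 420.5, -344.7]), array([324.6, 188.3]), 6.64) [ 0.42324407 -0.36078428  0.00334497]
base (array([442.4, -75.2]), array([49.9, 70.8]), 80.04) [ 0.44958812 -0.0758263   0.02638097]
ball (array([405.9, -68.8]), array([23.3, 23.7]), 23.7) [ 0.40486214 -0.06844991  0.10128573] [ 0.41727927 -0.05593386  0.11030441]
jar [ 0.690361   -0.32929553  0.03008142] [ 0.75292237 -0.26431668  0.10715518]
beaker [0.68312406 0.26594619 0.03008543] [0.7560476  0.3376327  0.15941301]
```

View pics/crop1.png

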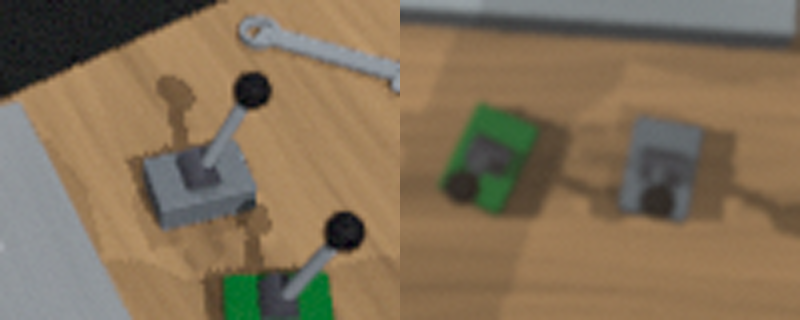

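The crop shows the grey block with its lever leaning to the robot side (ball at about (250,90) left, (655,195) right), and green beside it. All sizes match. Next I need a helper that works out moves.

```bash
cat >> h.py <<'E'
def rot(yaw):  # tool down, tool x at world yaw (deg)
    a=np.radians(yaw);return R.from_matrix([[np.cos(a),np.sin(a),0],[np.sin(a),-np.cos(a),0],[0,0,-1]])
def plan(*T):
    st=r.get_state();p,q=np.array(st['tool_pos']),R.from_quat(st['eef_rot'])
    print('at',p.round(4),q.as_matrix()[:,0].round(3),'F',st['contact_force'].round(1),'open',round(st['opening'],3),'t',round(st['clock'],2))
    for x,y,z,yaw in T:
        t=np.array([x,y,z]);Q=rot(yaw);d=q.inv().apply(t-p)*1000;tw=(q.inv()*Q).as_rotvec()
        print('dp',d.round(1).tolist(),'twist',tw.round(3).tolist(),'rows',round(max(np.linalg.norm(d)/62.5,np.degrees(np.linalg.norm(tw))/10.7),1));p,q=t,Q
E
python3 -c "
from h import *
plan((.406,-.0685,.2,-9.7),(.406,-.0685,.095,-9.7),(.4435,-.075,.105,-9.7),(.483,-.0818,.095,-9.7))"
```

```text
at [ 0.2242 -0.5834  0.2607] [0.933 0.359 0.   ] F [-0.7 -0.1  0.1] open 0.999 t 1.2
dp [354.4, -415.4, 60.7] twist [0.0, -0.0, 0.536] rows 8.8
dp [0.0, 0.0, 105.0] twist [0.0, 0.0, 0.0] rows 1.7
dp [38.1, 0.1, -10.0] twist [0.0, 0.0, 0.0] rows 0.6
dp [40.1, 0.0, 10.0] twist [0.0, 0.0, 0.0] rows 0.7
```

>>> step_arm(
  motion=[
    {"dp": [60,-70,10],"twist": [0,0,0.1],"hand": 0.15},
    {"dp": [95,-111,16],"twist": [0,0,0.25],"hand": 0.15},
    {"dp": [130,-152,22],"twist": [0,0,0.4],"hand": 0.15},
    {"dp": [165,-193,28],"twist": [0,0,0.536],"hand": 0.15},
    {"dp": [200,-235,34],"twist": [0,0,0.536],"hand": 0.15},
  ],
)

```text
clock: 1.82
tool_pos: [0.3275, -0.2906, 0.2268]
eef_rot: [0.996, -0.085, 0.001, 0.0]
contact_force: [0.1, 1.0, 0.4]
opening: 0.572
finger_force: 0.0
```

```bash
python3 -c "
from h import *
plan((.406,-.0685,.2,-9.7))"
```

```text
at [ 0.3275 -0.2906  0.2268] [ 0.986 -0.169  0.001] F [0.1 1.  0.4] open 0.572 t 1.82
dp [39.7, -232.2, 26.8] twist [0.001, -0.001, -0.001] rows 3.8
```

Tracking is exact.

>>> step_arm(
  motion=[
    {"dp": [10,-58,7],"twist": [0,0,0],"hand": 0.15},
    {"dp": [20,-116,14],"twist": [0,0,0],"hand": 0.15},
    {"dp": [30,-174,20],"twist": [0,0,0],"hand": 0.15},
    {"dp": [40,-232,27],"twist": [0,0,0],"hand": 0.15},
    {"dp": [40,-232,27],"twist": [0,0,0],"hand": 0.15},
  ],
)

```text
clock: 2.45
tool_pos: [0.4071, -0.065, 0.1994]
eef_rot: [0.997, -0.079, 0.001, -0.001]
contact_force: [-0.5, -0.8, -0.2]
opening: 0.572
finger_force: 0.0
```

>>> step_arm(
  motion=[
    {"dp": [0,0,50],"twist": [0,0,0],"hand": 0.15},
    {"dp": [0,0,105],"twist": [0,0,0],"hand": 0.15},
    {"dp": [0,0,105],"twist": [0,0,0],"hand": 0.15},
    {"dp": [0,0,105],"twist": [0,0,0],"hand": -0.5},
    {"dp": [0,0,105],"twist": [0,0,0],"hand": -0.5},
  ],
  force=8,
)

```text
clock: 3.08
tool_pos: [0.409, -0.0721, 0.0991]
eef_rot: [0.996, -0.085, 0.002, 0.0]
contact_force: [0.3, 1.1, 0.8]
opening: 0.37
finger_force: 0.0
```

>>> step_arm(
  motion=[
    {"dp": [0,0,0],"twist": [0,0,0],"hand": -0.5},
    {"dp": [0,0,0],"twist": [0,0,0],"hand": -0.5},
    {"dp": [0,0,0],"twist": [0,0,0],"hand": -0.5},
  ],
)

```text
clock: 3.45
tool_pos: [0.4079, -0.0722, 0.0983]
eef_rot: [0.996, -0.085, 0.0, 0.001]
contact_force: [-1.2, -3.6, 12.4]
opening: 0.282
finger_force: 8.1
```

>>> step_arm(
  motion=[
    {"dp": [18,0,-6],"twist": [0,0,0],"hand": -0.5},
    {"dp": [36,0,-10],"twist": [0,0,0],"hand": -0.5},
    {"dp": [56,0,-7],"twist": [0,0,0],"hand": -0.5},
    {"dp": [76,0,0],"twist": [0,0,0],"hand": -0.5},
    {"dp": [81,0,1],"twist": [0,0,0],"hand": -0.5},
  ],
)

```text
clock: 4.08
tool_pos: [0.4853, -0.0859, 0.0959]
eef_rot: [0.996, -0.085, -0.004, 0.001]
contact_force: [-7.2, -2.9, 7.2]
opening: 0.278
finger_force: 7.6
```

>>> step_arm(
  motion=[
    {"dp": [3,0,0],"twist": [0,0,0],"hand": -0.5},
    {"dp": [3,0,0],"twist": [0,0,0],"hand": -0.5},
  ],
)

```text
clock: 4.32
tool_pos: [0.4856, -0.086, 0.0958]
eef_rot: [0.996, -0.085, -0.006, 0.0]
contact_force: [-6.8, -3.5, 3.6]
opening: 0.283
finger_force: 7.8
```

```bash
python3 -c "
from h import *
plan()
s=snap('scene','lev1.png');p=cloud(s)
e=np.array([.9857,-.1685]);d=p[...,:2]-[.4435,-.075];a=d@e;b=d@[.1685,.9857]
m=(abs(b)<.05)&(abs(a)<.1)&(p[...,2]>.04)&(p[...,2]<.11)&(s['pixels'].max(-1)<60)
print((a[m].min(),a[m].max(),np.median(a[m])))
cv2.imwrite('pics/lev1c.png',cv2.resize(s['pixels'][130:250,240:400,::-1],None,fx=3,fy=3))
"
```

```text
at [ 0.4856 -0.086   0.0958] [ 0.985 -0.17  -0.011] F [-6.8 -3.5  3.6] open 0.283 t 4.33Traceback (most recent call last):
  File "<string>", line 7, in <module>
    print((a[m].min(),a[m].max(),np.median(a[m])))
           ~~~~~~~~^^
    return umr_minimum(a, axis, None, out, keepdims, initial, where)
ValueError: zero-size array to reduction operation minimum which has no identity
```

>>> step_arm(
  motion=[
    {"dp": [4,0,0],"twist": [0,0,0],"hand": -0.5},
    {"dp": [4,0,0],"twist": [0,0,0],"hand": 0.15},
    {"dp": [4,0,0],"twist": [0,0,0],"hand": 0.15},
    {"dp": [4,0,0],"twist": [0,0,0],"hand": 0.15},
  ],
)

```text
clock: 4.88
tool_pos: [0.4947, -0.0852, 0.0958]
eef_rot: [0.996, -0.084, -0.001, -0.0]
contact_force: [-0.5, 0.0, -0.1]
opening: 0.572
finger_force: 0.0
```

>>> step_arm(
  motion=[
    {"dp": [0,0,-50],"twist": [0,0,0],"hand": 0.15},
    {"dp": [0,0,-105],"twist": [0,0,0],"hand": 0.15},
    {"dp": [0,0,-105],"twist": [0,0,0],"hand": 0.15},
  ],
)

```text
clock: 5.25
tool_pos: [0.4969, -0.086, 0.2041]
eef_rot: [0.996, -0.084, 0.003, 0.0]
contact_force: [-0.2, -0.1, 0.2]
opening: 0.574
finger_force: 0.0
```

```bash
python3 -c "
from h import *
print(r.get_state()['q'].round(2))
plan((.631,-.018,.19,86.8),(.631,-.018,.088,86.8))
s=snap('scene','lev1.png')
cv2.imwrite('pics/lev1c.png',cv2.resize(s['pixels'][130:250,240:400,::-1],None,fx=3,fy=3))
"
```

```text
[-0.03  0.63  0.17  2.   -0.21  0.53 -1.45]
at [ 0.4969 -0.086   0.2041] [ 0.986 -0.168  0.005] F [-0.2 -0.1  0.2] open 0.574 t 5.25
dp [120.6, -89.5, 14.7] twist [0.004, -0.004, -1.684] rows 9.0
dp [0.0, 0.0, 102.0] twist [0.0, 0.0, 0.0] rows 1.6
```

View pics/lev1c.png

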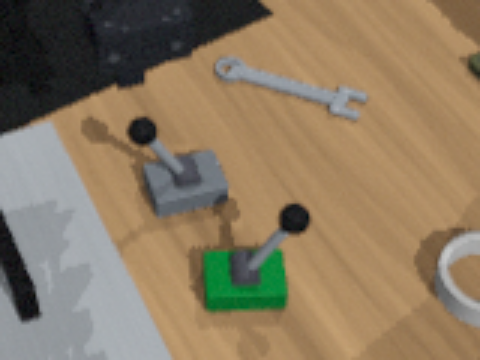

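The picture shows the grey lever's ball at (143,130) leaning toward the cover, so the machine is off. Next is the cover.

>>> step_arm(
  motion=[
    {"dp": [12,-9,0],"twist": [0,0,-0.18],"hand": 0.15},
    {"dp": [36,-27,0],"twist": [0,0,-0.36],"hand": 0.15},
    {"dp": [60,-45,2],"twist": [0,0,-0.54],"hand": 0.15},
    {"dp": [84,-63,6],"twist": [0,0,-0.72],"hand": 0.15},
    {"dp": [108,-80,10],"twist": [0,0,-0.9],"hand": 0.15},
  ],
)

```text
clock: 5.92
tool_pos: [0.6141, -0.024, 0.1882]
eef_rot: [0.933, 0.36, -0.003, -0.002]
contact_force: [0.2, 1.2, -0.8]
opening: 0.573
finger_force: 0.0
```

```bash
python3 -c "
from h import *
plan((.631,-.018,.19,86.8))"
```

```text
at [ 0.6141 -0.024   0.1882] [ 0.74   0.672 -0.004] F [ 0.2  1.2 -0.8] open 0.573 t 5.92
dp [16.5, 6.9, -1.9] twist [-0.007, 0.002, -0.778] rows 4.2
```

>>> step_arm(
  motion=[
    {"dp": [16,7,-2],"twist": [0,0,-0.18],"hand": 0.0},
    {"dp": [16,7,-2],"twist": [0,0,-0.36],"hand": 0.0},
    {"dp": [16,7,-2],"twist": [0,0,-0.54],"hand": 0.0},
    {"dp": [16,7,-2],"twist": [-0.007,0.002,-0.72],"hand": 0.0},
    {"dp": [16,7,-2],"twist": [-0.007,0.002,-0.778],"hand": 0.0},
  ],
)

```text
clock: 6.55
tool_pos: [0.6297, -0.0192, 0.19]
eef_rot: [0.728, 0.686, 0.0, -0.0]
contact_force: [0.7, -0.6, 0.4]
opening: 0.499
finger_force: 0.0
```

>>> step_arm(
  motion=[
    {"dp": [0,0,0],"twist": [0,0,0],"hand": 0.0},
  ],
)

```text
clock: 6.68
tool_pos: [0.6299, -0.0193, 0.1904]
eef_rot: [0.729, 0.685, 0.0, 0.0]
contact_force: [0.7, 0.2, -0.8]
opening: 0.499
finger_force: 0.0
```

```bash
python3 -c "
from h import *
plan((.631,-.018,.090,86.8))"
```

```text
at [ 0.6299 -0.0193  0.1904] [0.062 0.998 0.   ] F [ 0.7  0.2 -0.8] open 0.499 t 6.67
dp [1.3, 1.0, 100.4] twist [0.001, -0.0, -0.007] rows 1.6
```

>>> step_arm(
  motion=[
    {"dp": [1,1,50],"twist": [0,0,0],"hand": 0.0},
    {"dp": [1,1,101],"twist": [0,0,0],"hand": 0.0},
    {"dp": [1,1,101],"twist": [0,0,0],"hand": 0.0},
    {"dp": [1,1,101],"twist": [0,0,0],"hand": -1},
    {"dp": [1,1,101],"twist": [0,0,0],"hand": -1},
  ],
  force=45,
)

```text
clock: 7.3
tool_pos: [0.6337, -0.0185, 0.0933]
eef_rot: [0.729, 0.685, 0.003, 0.003]
contact_force: [0.2, -0.2, 0.2]
opening: 0.296
finger_force: 0.0
```

>>> step_arm(
  motion=[
    {"dp": [0,0,0],"twist": [0,0,0],"hand": -1},
    {"dp": [0,0,0],"twist": [0,0,0],"hand": -1},
    {"dp": [0,0,0],"twist": [0,0,0],"hand": -1},
  ],
)

```text
clock: 7.68
tool_pos: [0.6325, -0.0186, 0.0927]
eef_rot: [0.729, 0.685, 0.001, 0.002]
contact_force: [-2.3, -0.3, 6.1]
opening: 0.176
finger_force: 45.0
```

```bash
python3 -c "
from h import *
plan((.630,-.018,.2,86.8),(.42,-.344,.2,6.7),(.42,-.344,.06,6.7))"
```

```text
at [ 0.6325 -0.0186  0.0927] [ 0.062  0.998 -0.001] F [-2.3 -0.3  6.1] open 0.176 t 7.67
dp [0.4, -2.0, -107.3] twist [0.005, 0.001, -0.006] rows 1.7
dp [-337.2, -191.5, 0.0] twist [0.0, 0.0, 1.398] rows 7.5
dp [0.0, 0.0, 140.0] twist [0.0, 0.0, 0.0] rows 2.2
```

>>> step_arm(
  motion=[
    {"dp": [0,0,-15],"twist": [0,0,0],"hand": -1},
    {"dp": [0,0,-35],"twist": [0,0,0],"hand": -1},
    {"dp": [0,0,-65],"twist": [0,0,0],"hand": -1},
    {"dp": [0,0,-100],"twist": [0,0,0],"hand": -1},
    {"dp": [0,0,-130],"twist": [0,0,0],"hand": -1},
  ],
)

```text
clock: 8.3
tool_pos: [0.6319, -0.0185, 0.2236]
eef_rot: [0.729, 0.685, 0.002, 0.002]
contact_force: [-0.4, 0.7, -1.9]
opening: 0.173
finger_force: 45.0
```

>>> step_arm(
  motion=[
    {"dp": [-35,-20,0],"twist": [0,0,0.1],"hand": -1},
    {"dp": [-80,-45,0],"twist": [0,0,0.26],"hand": -1},
    {"dp": [-125,-71,0],"twist": [0,0,0.43],"hand": -1},
    {"dp": [-170,-97,0],"twist": [0,0,0.6],"hand": -1},
    {"dp": [-215,-122,0],"twist": [0,0,0.77],"hand": -1},
  ],
)

```text
clock: 8.93
tool_pos: [0.4959, -0.2268, 0.2221]
eef_rot: [0.934, 0.359, 0.002, 0.001]
contact_force: [-0.3, -0.6, -2.8]
opening: 0.172
finger_force: 45.0
```

```bash
python3 -c "
from h import *
plan((.42,-.344,.2,6.7),(.42,-.344,.06,6.7))"
```

```text
at [ 0.4959 -0.2268  0.2221] [0.743 0.669 0.003] F [-0.3 -0.6 -2.8] open 0.172 t 8.93
dp [-134.9, 36.2, 21.8] twist [0.003, -0.004, 0.616] rows 3.3
dp [0.0, 0.0, 140.0] twist [0.0, 0.0, 0.0] rows 2.2
```

>>> step_arm(
  motion=[
    {"dp": [-45,12,7],"twist": [0,0,0.17],"hand": -1},
    {"dp": [-90,24,14],"twist": [0,0,0.34],"hand": -1},
    {"dp": [-135,36,22],"twist": [0,0,0.5],"hand": -1},
    {"dp": [-135,36,22],"twist": [0.003,-0.004,0.616],"hand": -1},
    {"dp": [-135,36,22],"twist": [0.003,-0.004,0.616],"hand": -1},
  ],
)

```text
clock: 9.55
tool_pos: [0.4215, -0.3432, 0.1994]
eef_rot: [0.998, 0.062, 0.0, -0.0]
contact_force: [0.0, 0.1, -2.4]
opening: 0.174
finger_force: 45.0
```

>>> step_arm(
  motion=[
    {"dp": [0,0,40],"twist": [0,0,0],"hand": -1},
    {"dp": [0,0,80],"twist": [0,0,0],"hand": -1},
    {"dp": [0,0,120],"twist": [0,0,0],"hand": -1},
    {"dp": [0,0,140],"twist": [0,0,0],"hand": -1},
    {"dp": [0,0,140],"twist": [0,0,0],"hand": -1},
  ],
)

```text
clock: 10.18
tool_pos: [0.4215, -0.3416, 0.0578]
eef_rot: [0.998, 0.063, -0.001, -0.001]
contact_force: [0.8, 0.4, -2.7]
opening: 0.179
finger_force: 45.0
```

```bash
python3 -c "
from h import *
plan((.42,-.344,.046,6.7))"
```

```text
at [ 0.4215 -0.3416  0.0578] [ 0.992  0.126 -0.002] F [ 0.8  0.4 -2.7] open 0.179 t 10.18
dp [-1.7, 2.2, 11.8] twist [-0.003, 0.002, 0.01] rows 0.2
```

>>> step_arm(
  motion=[
    {"dp": [-1.5,2,6],"twist": [0,0,0.01],"hand": -1},
    {"dp": [-1.5,2,11],"twist": [0,0,0.01],"hand": -1},
    {"dp": [-1.5,2,12],"twist": [0,0,0.01],"hand": -1},
  ],
)

```text
clock: 10.55
tool_pos: [0.4199, -0.3453, 0.0468]
eef_rot: [0.998, 0.056, -0.0, -0.0]
contact_force: [-0.1, 0.3, -3.2]
opening: 0.177
finger_force: 45.0
```

>>> step_arm(
  motion=[
    {"dp": [0,0,0],"twist": [0,0,0],"hand": -0.3},
    {"dp": [0,0,0],"twist": [0,0,0],"hand": -0.2},
    {"dp": [0,0,0],"twist": [0,0,0],"hand": -0.2},
    {"dp": [0,0,0],"twist": [0,0,0],"hand": -0.2},
  ],
)

```text
clock: 11.05
tool_pos: [0.4197, -0.3453, 0.0466]
eef_rot: [0.998, 0.056, -0.001, -0.0]
contact_force: [0.1, -0.4, 0.4]
opening: 0.398
finger_force: 0.0
```

>>> step_arm(
  motion=[
    {"dp": [0,0,-40],"twist": [0,0,0],"hand": -0.2},
    {"dp": [0,0,-100],"twist": [0,0,0],"hand": -0.41},
    {"dp": [0,0,-154],"twist": [0,0,0],"hand": -0.41},
    {"dp": [0,0,-154],"twist": [0,0,0],"hand": -0.41},
  ],
)

```text
clock: 11.55
tool_pos: [0.4218, -0.3469, 0.2044]
eef_rot: [0.998, 0.056, 0.003, 0.003]
contact_force: [0.2, -0.2, -0.4]
opening: 0.293
finger_force: 0.0
```

```bash
python3 - <<'E'
from h import *
plan()
s=snap('top','t2.png');s2=snap('scene','s2.png')
for c in (s,s2):
    p=cloud(c)
    m=big(inbox(p,[.2,-.5,.0065],[.65,-.15,.03])&(c['pixels'].max(-1)>90));print('cover',rect(p[m]),np.median(p[m],0))
cv2.imwrite('pics/v2.png',np.vstack([cv2.resize(s['pixels'][90:210,230:470,::-1],(600,300)),cv2.resize(s2['pixels'][150:310,150:330,::-1],(337,300)).copy() if 0 else cv2.resize(s2['pixels'][140:300,90:410,::-1],(600,300))]))
E
```

```text
at [ 0.4218 -0.3469  0.2044] [0.994 0.112 0.005] F [ 0.2 -0.2 -0.4] open 0.293 t 11.55
cover (array([ 458.7, -337. ]), array([231.8, 176.5]), 6.33) [ 0.51287857 -0.29334687  0.00945193]
cover (array([ 418.4, -341.9]), array([312.8, 179. ]), 6.73) [ 0.43470933 -0.3275195   0.00821182]
```

View pics/v2.png

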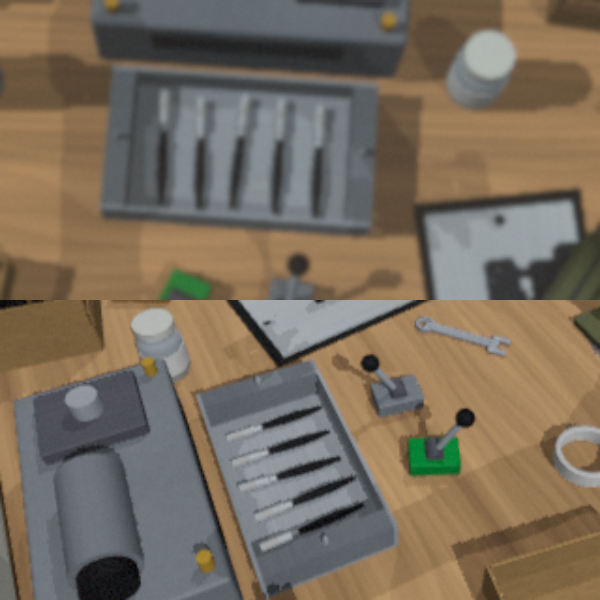

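The view shows the cover lying within the mat's border, and five brushes in the tray at top-crop columns 163, 201, 241, 280 and 320. Now I measure them.

```bash
cat >> h.py <<'E'
def brushes(c,lo,hi,T,yaw,hx,hy):
    s=snap(c);p=cloud(s);a=np.radians(yaw)
    l=(p-[*T,0])@np.array([[np.cos(a),-np.sin(a),0],[np.sin(a),np.cos(a),0],[0,0,1]])
    m=inbox(l,[-hx,-hy,lo],[hx,hy,hi])
    n,lab,st,_=cv2.connectedComponentsWithStats(m.astype(np.uint8),connectivity=8)
    for i in range(1,n):
        if st[i,4]>40: print(c,'brush',rect(p[lab==i]),'n',st[i,4],'z',np.median(p[lab==i][:,2]).round(4))
E
python3 - <<'E'
from h import *
for c in('top','scene'): brushes(c,.0125,.03,(.6315,-.018),-3.2,.08,.122)
print(r.get_state()['q'].round(2))
E
```

```text
top brush (array([641.3,  73. ]), array([ 11.7, 130. ]), 88.17) n 140 z 0.0171
top brush (array([630.2,  29.5]), array([ 12. , 136.9]), 89.36) n 150 z 0.0171
top brush (array([633.7, -16.6]), array([ 11.9, 137.9]), 84.17) n 141 z 0.0169
top brush (array([629. , -62.5]), array([ 13.7, 138.2]), 85.9) n 145 z 0.0172
top brush (array([ 622.3, -110.1]), array([ 15. , 136.4]), 87.31) n 153 z 0.0171
scene brush (array([ 624.3, -109.9]), array([ 11.6, 137.7]), 86.56) n 162 z 0.0156
scene brush (array([630.9, -62.7]), array([ 11.8, 139. ]), 85.59) n 177 z 0.0159
scene brush (array([635.4, -16.5]), array([ 11.7, 139.5]), 83.06) n 198 z 0.0158
scene brush (array([632.7,  30. ]), array([ 13. , 137.9]), 88.53) n 216 z 0.0158
scene brush (array([639.6,  73.5]), array([139.9,  12.2]), 0.11) n 224 z 0.0162
[ 0.58  0.67  0.04  1.88 -0.04  0.6  -0.81]
```

```bash
cat >> h.py <<'E'
BR=dict(A=(.640,.0733,-1),B=(.6315,.0298,-1),C=(.6345,-.0165,-6.4),D=(.630,-.0626,-4.2),E=(.6235,-.110,-3))
def carton():
    for c in('top','scene'):
        s=snap(c);p=cloud(s);m=big(inbox(p,[.2,.2,.05],[.62,.55,.07]));print('carton',c,rect(p[m]))
def slot(c,yaw,s):
    a=np.radians(yaw);return (c[0]-np.sin(a)*s,c[1]+np.cos(a)*s)
E
python3 - <<'E'
from h import *
x,y,w=BR['A']
plan((x,y,.17,w),(x,y,.030,w));carton()
E
```

```text
at [ 0.4191 -0.3446  0.1992] [ 0.994  0.113 -0.004] F [-0.   1.1 -0.5] open 0.298 t 11.75
dp [266.7, -390.2, 29.2] twist [-0.002, 0.004, 0.13] rows 7.6
dp [0.0, 0.0, 140.0] twist [0.0, 0.0, 0.0] rows 2.2
carton top (array([408.2, 348. ]), array([182.1, 201.4]), 80.13)
carton scene (array([409.3, 347.3]), array([180.2, 201.3]), 80.1)
```

>>> step_arm(
  motion=[
    {"dp": [33,-48,4],"twist": [0,0,0],"hand": -0.41},
    {"dp": [67,-98,8],"twist": [0,0,0],"hand": -0.41},
    {"dp": [100,-147,12],"twist": [0,0,0],"hand": -0.41},
    {"dp": [133,-195,16],"twist": [0,0,0],"hand": -0.41},
    {"dp": [167,-244,20],"twist": [0,0,0],"hand": -0.41},
  ],
)

```text
clock: 12.48
tool_pos: [0.5585, -0.0824, 0.179]
eef_rot: [0.998, 0.056, -0.002, -0.0]
contact_force: [0.1, -0.7, 0.1]
opening: 0.302
finger_force: 0.0
```

>>> step_arm(
  motion=[
    {"dp": [33,-49,3],"twist": [0,0,0.04],"hand": -0.41},
    {"dp": [67,-98,6],"twist": [0,0,0.09],"hand": -0.41},
    {"dp": [100,-146,9],"twist": [0,0,0.13],"hand": -0.41},
    {"dp": [100,-146,9],"twist": [0,0,0.13],"hand": -0.41},
  ],
)

```text
clock: 12.98
tool_pos: [0.6418, 0.08, 0.169]
eef_rot: [1.0, -0.004, -0.001, -0.002]
contact_force: [0.5, -0.5, -0.8]
opening: 0.295
finger_force: 0.0
```

```bash
python3 - <<'E'
from h import *
x,y,w=BR['A']
c=slot((.409,.3477),-9.8,54)
plan((x,y,.030,w),(x,y,.170,w),(*c,.17,-9.8),(*c,.042,-9.8))
E
```

```text
at [0.6418 0.08   0.169 ] [ 1.    -0.008 -0.003] F [ 0.5 -0.5 -0.8] open 0.295 t 12.97
dp [-1.4, 7.4, 139.0] twist [-0.004, 0.003, 0.01] rows 2.2
dp [0.0, 0.0, -140.0] twist [0.0, 0.0, 0.0] rows 2.2
dp [8025.5, -53634.7, 0.0] twist [0.0, 0.0, 0.154] rows 867.7
dp [0.0, 0.0, 128.0] twist [0.0, 0.0, 0.0] rows 2.0
```

>>> step_arm(
  motion=[
    {"dp": [0,3,40],"twist": [0,0,0.01],"hand": -0.41},
    {"dp": [0,3,80],"twist": [0,0,0.01],"hand": -0.41},
    {"dp": [0,3,100],"twist": [0,0,0.01],"hand": -0.41},
    {"dp": [0,3,100],"twist": [0,0,0.01],"hand": -0.41},
  ],
)

```text
clock: 13.48
tool_pos: [0.6397, 0.0685, 0.0697]
eef_rot: [1.0, -0.014, -0.003, 0.0]
contact_force: [0.2, -0.3, -0.2]
opening: 0.296
finger_force: 0.0
```

```bash
python3 - <<'E'
from h import *
x,y,w=BR['A']
c=slot((.409,.3477),-9.8,.054)
plan((x,y,.030,w),(x,y,.170,w),(*c,.17,-9.8),(*c,.042,-9.8))
E
```

```text
at [0.6397 0.0685 0.0697] [ 1.    -0.028 -0.005] F [ 0.2 -0.3 -0.2] open 0.296 t 13.47
dp [0.3, -4.8, 39.7] twist [0.0, 0.005, -0.01] rows 0.6
dp [0.0, 0.0, -140.0] twist [0.0, 0.0, 0.0] rows 2.2
dp [-227.5, -323.7, 0.0] twist [0.0, 0.0, 0.154] rows 6.3
dp [0.0, 0.0, 128.0] twist [0.0, 0.0, 0.0] rows 2.0
```

>>> step_arm(
  motion=[
    {"dp": [0,-4,25],"twist": [0,0,0],"hand": -0.41},
    {"dp": [0,-4,40],"twist": [0,0,0],"hand": -0.41},
    {"dp": [0,-4,40],"twist": [0,0,0],"hand": -1},
    {"dp": [0,-4,40],"twist": [0,0,0],"hand": -1},
    {"dp": [0,-4,40],"twist": [0,0,0],"hand": -1},
  ],
  force=25,
)

```text
clock: 14.1
tool_pos: [0.6417, 0.0733, 0.0323]
eef_rot: [1.0, -0.014, 0.0, -0.0]
contact_force: [0.3, -0.5, -0.3]
opening: 0.133
finger_force: 25.0
```

>>> step_arm(
  motion=[
    {"dp": [0,0,-25],"twist": [0,0,0],"hand": -1},
    {"dp": [0,0,-70],"twist": [0,0,0],"hand": -1},
    {"dp": [0,0,-120],"twist": [0,0,0],"hand": -1},
    {"dp": [0,0,-140],"twist": [0,0,0],"hand": -1},
  ],
)

```text
clock: 14.6
tool_pos: [0.6431, 0.0732, 0.1753]
eef_rot: [1.0, -0.014, 0.002, -0.001]
contact_force: [-0.2, 0.8, -0.9]
opening: 0.131
finger_force: 25.0
```

>>> step_arm(
  motion=[
    {"dp": [-33,-45,0],"twist": [0,0,0],"hand": -1},
    {"dp": [-66,-91,0],"twist": [0,0,0],"hand": -1},
    {"dp": [-98,-136,0],"twist": [0,0,0],"hand": -1},
    {"dp": [-131,-182,0],"twist": [0,0,0],"hand": -1},
    {"dp": [-163,-228,0],"twist": [0,0,0],"hand": -1},
  ],
)

```text
clock: 15.22
tool_pos: [0.4837, 0.3072, 0.1724]
eef_rot: [1.0, -0.014, -0.0, -0.001]
contact_force: [0.6, 0.7, -0.0]
opening: 0.131
finger_force: 25.0
```

>>> step_arm(
  motion=[
    {"dp": [-32,-48,0],"twist": [0,0,0.08],"hand": -1},
    {"dp": [-64,-96,0],"twist": [0,0,0.15],"hand": -1},
    {"dp": [-64,-96,0],"twist": [0,0,0.15],"hand": -1},
    {"dp": [-64,-96,0],"twist": [0,0,0.15],"hand": -1},
  ],
)

```text
clock: 15.72
tool_pos: [0.4236, 0.4029, 0.1722]
eef_rot: [0.996, -0.088, -0.0, -0.0]
contact_force: [-0.0, -1.1, -0.2]
opening: 0.134
finger_force: 25.0
```

```bash
python3 - <<'E'
from h import *
c=slot((.409,.3477),-9.8,.054)
plan((*c,.042,-9.8));print(c);carton()
E
```

```text
at [0.4236 0.4029 0.1722] [ 0.984 -0.176 -0.   ] F [-0.  -1.1 -0.2] open 0.134 t 15.72
dp [-4.9, 2.9, 130.2] twist [-0.0, 0.0, -0.006] rows 2.1
(np.float64(0.41819131295496575), np.float64(0.4009120265181085))
carton top (array([407.7, 348. ]), array([182.6, 200.6]), 80.02)
carton scene (array([431.6, 343.4]), array([180.5, 155.2]), 80.33)
```

>>> step_arm(
  motion=[
    {"dp": [-5,3,50],"twist": [0,0,0],"hand": -1},
    {"dp": [-5,3,100],"twist": [0,0,0],"hand": -1},
    {"dp": [-5,3,130],"twist": [0,0,0],"hand": -1},
    {"dp": [-5,3,130],"twist": [0,0,0],"hand": -1},
    {"dp": [-5,3,130],"twist": [0,0,0],"hand": -0.59},
  ],
)

```text
clock: 16.45
tool_pos: [0.4191, 0.4009, 0.043]
eef_rot: [0.996, -0.089, 0.0, -0.001]
contact_force: [0.3, 0.7, 0.3]
opening: 0.202
finger_force: 0.0
```

>>> step_arm(
  motion=[
    {"dp": [0,0,0],"twist": [0,0,0],"hand": -0.59},
    {"dp": [0,0,0],"twist": [0,0,0],"hand": -0.59},
    {"dp": [0,0,-40],"twist": [0,0,0],"hand": -0.59},
    {"dp": [0,0,-90],"twist": [0,0,0],"hand": -0.59},
    {"dp": [0,0,-130],"twist": [0,0,0],"hand": -0.41},
  ],
)

```text
clock: 17.08
tool_pos: [0.418, 0.4016, 0.1742]
eef_rot: [0.996, -0.088, -0.0, -0.001]
contact_force: [0.3, 0.5, -1.1]
opening: 0.282
finger_force: 0.0
```

>>> step_arm(
  motion=[
    {"dp": [0,0,0],"twist": [0,0,0],"hand": -0.41},
    {"dp": [0,0,0],"twist": [0,0,0],"hand": -0.41},
  ],
)

```text
clock: 17.32
tool_pos: [0.4172, 0.4013, 0.1717]
eef_rot: [0.996, -0.088, -0.001, -0.0]
contact_force: [1.0, -0.3, 0.2]
opening: 0.292
finger_force: 0.0
```

```bash
python3 - <<'E'
from h import *
x,y,w=BR['B']
c=slot((.409,.3477),-9.8,.027)
plan((x,y,.17,w),(x,y,.030,w),(x,y,.170,w),(*c,.17,-9.8),(*c,.042,-9.8));brushes('top',.010,.05,(.408,.348),-9.8,.09,.08)
E
```

```text
at [0.4172 0.4013 0.1717] [ 0.984 -0.176 -0.002] F [ 1.  -0.3  0.2] open 0.292 t 17.32
dp [276.3, 328.0, 1.1] twist [-0.0, 0.002, -0.159] rows 6.9
dp [0.0, 0.0, 140.0] twist [0.0, 0.0, 0.0] rows 2.2
dp [0.0, 0.0, -140.0] twist [0.0, 0.0, 0.0] rows 2.2
dp [-223.9, -340.7, 0.0] twist [0.0, 0.0, 0.154] rows 6.5
dp [0.0, 0.0, 128.0] twist [0.0, 0.0, 0.0] rows 2.0
top brush (array([378.5, 409.5]), array([16.8, 59.7]), 73.8) n 84 z 0.015
```

>>> step_arm(
  motion=[
    {"dp": [38,46,0],"twist": [0,0,0],"hand": -0.41},
    {"dp": [77,92,0],"twist": [0,0,0],"hand": -0.41},
    {"dp": [115,137,0],"twist": [0,0,0],"hand": -0.41},
    {"dp": [154,183,0],"twist": [0,0,0],"hand": -0.41},
    {"dp": [192,228,0],"twist": [0,0,0],"hand": -0.41},
  ],
)

```text
clock: 18.0
tool_pos: [0.5666, 0.1411, 0.17]
eef_rot: [0.996, -0.088, -0.002, 0.0]
contact_force: [1.0, 1.6, -0.2]
opening: 0.296
finger_force: 0.0
```

>>> step_arm(
  motion=[
    {"dp": [42,50,0],"twist": [0,0,-0.1],"hand": -0.41},
    {"dp": [84,100,1],"twist": [0,0,-0.16],"hand": -0.41},
    {"dp": [84,100,1],"twist": [0,0,-0.16],"hand": -0.41},
    {"dp": [84,100,1],"twist": [0,0,-0.16],"hand": -0.41},
    {"dp": [84,100,1],"twist": [0,0,-0.16],"hand": -0.41},
  ],
)

```text
clock: 18.62
tool_pos: [0.6305, 0.0325, 0.1695]
eef_rot: [1.0, -0.007, -0.002, -0.001]
contact_force: [0.3, -0.2, -0.3]
opening: 0.294
finger_force: 0.0
```

```bash
python3 - <<'E'
from h import *
x,y,w=BR['B']
plan((x,y,.030,w));carton();brushes('scene',.0105,.03,(.408,.348),-9.8,.09,.08);brushes('top',.0105,.03,(.408,.348),-9.8,.09,.08)
E
```

```text
at [0.6305 0.0325 0.1695] [ 1.    -0.014 -0.004] F [ 0.3 -0.2 -0.3] open 0.294 t 18.62
dp [1.6, 2.9, 139.5] twist [-0.002, 0.004, 0.003] rows 2.2
carton top (array([408.1, 348.5]), array([183.4, 201. ]), 80.18)
carton scene (array([409.1, 347.1]), array([181. , 200.6]), 80.14)
scene brush (array([418.2, 402.5]), array([ 12.5, 140.4]), 79.83) n 346 z 0.0153
top brush (array([415. , 404.3]), array([ 17. , 149.3]), 80.92) n 184 z 0.0157
```

>>> step_arm(
  motion=[
    {"dp": [1,2,60],"twist": [0,0,0],"hand": -0.41},
    {"dp": [1,2,110],"twist": [0,0,0],"hand": -0.41},
    {"dp": [1,2,139],"twist": [0,0,0],"hand": -0.41},
    {"dp": [1,2,139],"twist": [0,0,0],"hand": -0.41},
    {"dp": [1,2,139],"twist": [0,0,0],"hand": -1},
  ],
)

```text
clock: 19.45
tool_pos: [0.6324, 0.0285, 0.0314]
eef_rot: [1.0, -0.008, -0.001, -0.0]
contact_force: [-1.1, 0.0, 1.1]
opening: 0.205
finger_force: 0.0
```

>>> step_arm(
  motion=[
    {"dp": [0,0,0],"twist": [0,0,0],"hand": -1},
    {"dp": [0,0,0],"twist": [0,0,0],"hand": -1},
    {"dp": [0,0,-40],"twist": [0,0,0],"hand": -1},
    {"dp": [0,0,-90],"twist": [0,0,0],"hand": -1},
    {"dp": [0,0,-140],"twist": [0,0,0],"hand": -1},
  ],
)

```text
clock: 20.08
tool_pos: [0.6323, 0.0278, 0.1727]
eef_rot: [1.0, -0.009, -0.001, -0.0]
contact_force: [1.0, 0.2, 0.9]
opening: 0.134
finger_force: 25.0
```

>>> step_arm(
  motion=[
    {"dp": [-32,-49,0],"twist": [0,0,0],"hand": -1},
    {"dp": [-64,-97,0],"twist": [0,0,0],"hand": -1},
    {"dp": [-96,-146,0],"twist": [0,0,0],"hand": -1},
    {"dp": [-128,-195,0],"twist": [0,0,0],"hand": -1},
    {"dp": [-160,-244,0],"twist": [0,0,0],"hand": -1},
  ],
)

```text
clock: 20.7
tool_pos: [0.4757, 0.2761, 0.1719]
eef_rot: [1.0, -0.009, -0.001, -0.0]
contact_force: [0.6, 0.0, -1.0]
opening: 0.133
finger_force: 25.0
```

>>> step_arm(
  motion=[
    {"dp": [-32,-48,0],"twist": [0,0,0.08],"hand": -1},
    {"dp": [-64,-97,0],"twist": [0,0,0.155],"hand": -1},
    {"dp": [-64,-97,0],"twist": [0,0,0.155],"hand": -1},
    {"dp": [-64,-97,0],"twist": [0,0,0.155],"hand": -1},
    {"dp": [-64,-97,0],"twist": [0,0,0.155],"hand": -1},
  ],
)

```text
clock: 21.32
tool_pos: [0.4158, 0.3707, 0.172]
eef_rot: [0.996, -0.088, -0.0, 0.0]
contact_force: [-0.0, 0.0, -0.4]
opening: 0.135
finger_force: 25.0
```

```bash
python3 - <<'E'
from h import *
c=slot((.409,.3477),-9.8,.027)
plan((*c,.042,-9.8));carton()
E
```

```text
at [0.4158 0.3707 0.172 ] [ 0.985 -0.174 -0.001] F [-0.   0.  -0.4] open 0.135 t 21.32
dp [-2.7, -3.2, 130.0] twist [0.001, 0.001, -0.004] rows 2.1
carton top (array([407.8, 348.6]), array([182.5, 200.9]), 80.3)
carton scene (array([409.6, 347.2]), array([180.3, 200.1]), 80.32)
```

>>> step_arm(
  motion=[
    {"dp": [-3,-3,50],"twist": [0,0,0],"hand": -1},
    {"dp": [-3,-3,100],"twist": [0,0,0],"hand": -1},
    {"dp": [-3,-3,130],"twist": [0,0,0],"hand": -1},
    {"dp": [-3,-3,130],"twist": [0,0,0],"hand": -1},
    {"dp": [-3,-3,130],"twist": [0,0,0],"hand": -0.59},
  ],
)

```text
clock: 22.05
tool_pos: [0.413, 0.3759, 0.0429]
eef_rot: [0.996, -0.087, -0.0, -0.001]
contact_force: [0.6, -0.7, 1.4]
opening: 0.2
finger_force: 0.0
```

>>> step_arm(
  motion=[
    {"dp": [0,0,0],"twist": [0,0,0],"hand": -0.59},
    {"dp": [0,0,0],"twist": [0,0,0],"hand": -0.59},
    {"dp": [0,0,-40],"twist": [0,0,0],"hand": -0.59},
    {"dp": [0,0,-90],"twist": [0,0,0],"hand": -0.59},
    {"dp": [0,0,-130],"twist": [0,0,0],"hand": -0.41},
  ],
)

```text
clock: 22.68
tool_pos: [0.4122, 0.3763, 0.1742]
eef_rot: [0.996, -0.086, -0.0, -0.001]
contact_force: [-0.1, 0.1, -0.1]
opening: 0.282
finger_force: 0.0
```

>>> step_arm(
  motion=[
    {"dp": [0,0,0],"twist": [0,0,0],"hand": -0.41},
    {"dp": [0,0,0],"twist": [0,0,0],"hand": -0.41},
  ],
)

```text
clock: 22.92
tool_pos: [0.4114, 0.376, 0.1716]
eef_rot: [0.996, -0.086, -0.001, -0.0]
contact_force: [-0.2, -0.2, -0.1]
opening: 0.295
finger_force: 0.0
```

```bash
python3 - <<'E'
from h import *
x,y,w=BR['C']
c=slot((.409,.3477),-9.8,0)
plan((x,y,.17,w),(x,y,.030,w),(x,y,.170,w),(*c,.17,-9.8),(*c,.042,-9.8))
E
```

```text
at [0.4114 0.376  0.1716] [ 0.985 -0.171 -0.002] F [-0.2 -0.2 -0.1] open 0.295 t 22.93
dp [286.9, 348.6, 0.9] twist [-0.0, 0.002, -0.06] rows 7.2
dp [0.0, 0.0, 140.0] twist [0.0, 0.0, 0.0] rows 2.2
dp [0.0, 0.0, -140.0] twist [0.0, 0.0, 0.0] rows 2.2
dp [-264.7, -336.8, 0.0] twist [0.0, 0.0, 0.059] rows 6.9
dp [0.0, 0.0, 128.0] twist [0.0, 0.0, 0.0] rows 2.0
```

>>> step_arm(
  motion=[
    {"dp": [38,46,0],"twist": [0,0,0],"hand": -0.41},
    {"dp": [77,93,0],"twist": [0,0,0],"hand": -0.41},
    {"dp": [115,140,0],"twist": [0,0,0],"hand": -0.41},
    {"dp": [154,187,0],"twist": [0,0,0],"hand": -0.41},
    {"dp": [192,233,0],"twist": [0,0,0],"hand": -0.41},
  ],
)

```text
clock: 23.55
tool_pos: [0.5611, 0.1117, 0.1698]
eef_rot: [0.996, -0.086, -0.002, 0.0]
contact_force: [0.6, -0.3, -0.0]
opening: 0.295
finger_force: 0.0
```

>>> step_arm(
  motion=[
    {"dp": [32,39,0],"twist": [0,0,-0.03],"hand": -0.41},
    {"dp": [64,78,1],"twist": [0,0,-0.06],"hand": -0.41},
    {"dp": [95,116,1],"twist": [0,0,-0.06],"hand": -0.41},
    {"dp": [95,116,1],"twist": [0,0,-0.06],"hand": -0.41},
    {"dp": [95,116,1],"twist": [0,0,-0.06],"hand": -0.41},
  ],
)

```text
clock: 24.18
tool_pos: [0.6338, -0.0161, 0.1686]
eef_rot: [0.998, -0.056, -0.002, -0.001]
contact_force: [-0.1, -0.2, -0.6]
opening: 0.294
finger_force: 0.0
```

>>> step_arm(
  motion=[
    {"dp": [0,0,0],"twist": [0,0,0],"hand": -0.41},
  ],
)

```text
clock: 24.3
tool_pos: [0.6341, -0.0147, 0.1694]
eef_rot: [0.998, -0.055, -0.002, -0.001]
contact_force: [-0.2, -0.4, -0.1]
opening: 0.295
finger_force: 0.0
```

```bash
python3 - <<'E'
from h import *
x,y,w=BR['C']
plan((x,y,.030,w));carton();brushes('scene',.0105,.03,(.408,.348),-9.8,.09,.08)
E
```

```text
at [ 0.6341 -0.0147  0.1694] [ 0.994 -0.109 -0.004] F [-0.2 -0.4 -0.1] open 0.295 t 24.3
dp [1.2, 1.9, 139.4] twist [-0.002, 0.004, 0.002] rows 2.2
carton top (array([407.9, 347.7]), array([181.6, 201.2]), 80.18)
carton scene (array([409. , 347.3]), array([180.8, 201.3]), 79.91)
scene brush (array([412.6, 377.8]), array([ 11.2, 139.9]), 79.87) n 328 z 0.0154
scene brush (array([419.4, 402.3]), array([ 11.6, 138.9]), 80.1) n 346 z 0.0155
```

>>> step_arm(
  motion=[
    {"dp": [1,1,60],"twist": [0,0,0],"hand": -0.41},
    {"dp": [1,1,110],"twist": [0,0,0],"hand": -0.41},
    {"dp": [1,1,139],"twist": [0,0,0],"hand": -0.41},
    {"dp": [1,1,139],"twist": [0,0,0],"hand": -0.41},
    {"dp": [1,1,139],"twist": [0,0,0],"hand": -1},
  ],
)

```text
clock: 25.08
tool_pos: [0.6357, -0.0174, 0.0314]
eef_rot: [0.998, -0.056, -0.001, -0.0]
contact_force: [0.1, -0.8, 1.1]
opening: 0.203
finger_force: 0.0
```

>>> step_arm(
  motion=[
    {"dp": [0,0,0],"twist": [0,0,0],"hand": -1},
    {"dp": [0,0,0],"twist": [0,0,0],"hand": -1},
    {"dp": [0,0,-40],"twist": [0,0,0],"hand": -1},
    {"dp": [0,0,-90],"twist": [0,0,0],"hand": -1},
    {"dp": [0,0,-140],"twist": [0,0,0],"hand": -1},
  ],
)

```text
clock: 25.7
tool_pos: [0.6356, -0.018, 0.1727]
eef_rot: [0.998, -0.056, -0.001, -0.0]
contact_force: [0.4, 0.2, -0.9]
opening: 0.128
finger_force: 25.0
```

>>> step_arm(
  motion=[
    {"dp": [-38,-48,0],"twist": [0,0,0],"hand": -1},
    {"dp": [-76,-96,0],"twist": [0,0,0],"hand": -1},
    {"dp": [-113,-144,0],"twist": [0,0,0],"hand": -1},
    {"dp": [-151,-192,0],"twist": [0,0,0],"hand": -1},
    {"dp": [-189,-240,0],"twist": [0,0,0],"hand": -1},
  ],
)

```text
clock: 26.32
tool_pos: [0.4738, 0.2432, 0.1719]
eef_rot: [0.998, -0.056, -0.001, -0.0]
contact_force: [0.6, 1.7, 0.3]
opening: 0.132
finger_force: 25.0
```

>>> step_arm(
  motion=[
    {"dp": [-38,-48,0],"twist": [0,0,0.03],"hand": -1},
    {"dp": [-76,-96,0],"twist": [0,0,0.06],"hand": -1},
    {"dp": [-76,-96,0],"twist": [0,0,0.06],"hand": -1},
    {"dp": [-76,-96,0],"twist": [0,0,0.06],"hand": -1},
    {"dp": [-76,-96,0],"twist": [0,0,0.06],"hand": -1},
  ],
)

```text
clock: 26.95
tool_pos: [0.4115, 0.3436, 0.172]
eef_rot: [0.996, -0.088, -0.0, 0.0]
contact_force: [-0.3, 0.0, 0.3]
opening: 0.13
finger_force: 25.0
```

```bash
python3 - <<'E'
from h import *
c=slot((.409,.3477),-9.8,-.001)
plan((*c,.042,-9.8));carton()
E
```

```text
at [0.4115 0.3436 0.172 ] [ 0.985 -0.175 -0.001] F [-0.3  0.   0.3] open 0.13 t 26.95
dp [-3.1, -2.7, 130.0] twist [0.001, 0.001, -0.004] rows 2.1
carton top (array([407.8, 347.9]), array([181.9, 200.8]), 80.11)
carton scene (array([409. , 347.1]), array([181. , 201.3]), 80.17)
```

>>> step_arm(
  motion=[
    {"dp": [-3,-1,50],"twist": [0,0,0],"hand": -1},
    {"dp": [-3,-1,100],"twist": [0,0,0],"hand": -1},
    {"dp": [-3,-1,130],"twist": [0,0,0],"hand": -1},
    {"dp": [-3,-1,130],"twist": [0,0,0],"hand": -1},
    {"dp": [-3,-1,130],"twist": [0,0,0],"hand": -0.59},
  ],
)

```text
clock: 27.68
tool_pos: [0.4082, 0.3468, 0.0428]
eef_rot: [0.996, -0.087, -0.0, -0.001]
contact_force: [0.1, 0.7, 0.6]
opening: 0.2
finger_force: 0.0
```

>>> step_arm(
  motion=[
    {"dp": [0,0,0],"twist": [0,0,0],"hand": -0.59},
    {"dp": [0,0,0],"twist": [0,0,0],"hand": -0.59},
    {"dp": [0,0,-40],"twist": [0,0,0],"hand": -0.59},
    {"dp": [0,0,-90],"twist": [0,0,0],"hand": -0.59},
    {"dp": [0,0,-130],"twist": [0,0,0],"hand": -0.41},
  ],
)

```text
clock: 28.3
tool_pos: [0.4075, 0.3472, 0.1741]
eef_rot: [0.996, -0.086, -0.0, -0.001]
contact_force: [-0.4, 0.6, -0.2]
opening: 0.29
finger_force: 0.0
```

>>> step_arm(
  motion=[
    {"dp": [0,0,0],"twist": [0,0,0],"hand": -0.41},
    {"dp": [0,0,0],"twist": [0,0,0],"hand": -0.41},
  ],
)

```text
clock: 28.55
tool_pos: [0.4068, 0.347, 0.1716]
eef_rot: [0.996, -0.086, -0.001, -0.0]
contact_force: [-0.5, 0.4, 0.2]
opening: 0.296
finger_force: 0.0
```

```bash
python3 - <<'E'
from h import *
x,y,w=BR['D']
c=slot((.409,.3477),-9.8,-.028)
plan((x,y,.17,w),(x,y,.030,w),(x,y,.170,w),(*c,.17,-9.8),(*c,.042,-9.8))
E
```

```text
at [0.4068 0.347  0.1716] [ 0.985 -0.171 -0.002] F [-0.5  0.4  0.2] open 0.296 t 28.55
dp [289.9, 365.5, 0.9] twist [-0.0, 0.002, -0.098] rows 7.5
dp [0.0, 0.0, 140.0] twist [0.0, 0.0, 0.0] rows 2.2
dp [0.0, 0.0, -140.0] twist [0.0, 0.0, 0.0] rows 2.2
dp [-253.2, -365.1, 0.0] twist [0.0, 0.0, 0.098] rows 7.1
dp [0.0, 0.0, 128.0] twist [0.0, 0.0, 0.0] rows 2.0
```

>>> step_arm(
  motion=[
    {"dp": [38,48,0],"twist": [0,0,0],"hand": -0.41},
    {"dp": [77,96,0],"twist": [0,0,0],"hand": -0.41},
    {"dp": [115,144,0],"twist": [0,0,0],"hand": -0.41},
    {"dp": [154,192,0],"twist": [0,0,0],"hand": -0.41},
    {"dp": [190,240,0],"twist": [0,0,0],"hand": -0.41},
  ],
)

```text
clock: 29.18
tool_pos: [0.5534, 0.0761, 0.1698]
eef_rot: [0.996, -0.086, -0.002, 0.0]
contact_force: [0.5, 0.5, 0.3]
opening: 0.296
finger_force: 0.0
```

>>> step_arm(
  motion=[
    {"dp": [34,42,0],"twist": [0,0,-0.05],"hand": -0.41},
    {"dp": [67,84,1],"twist": [0,0,-0.1],"hand": -0.41},
    {"dp": [100,125,1],"twist": [0,0,-0.1],"hand": -0.41},
    {"dp": [100,125,1],"twist": [0,0,-0.1],"hand": -0.41},
    {"dp": [100,125,1],"twist": [0,0,-0.1],"hand": -0.41},
  ],
)

```text
clock: 29.8
tool_pos: [0.6293, -0.0613, 0.1686]
eef_rot: [0.999, -0.036, -0.002, -0.001]
contact_force: [0.6, 1.5, -0.3]
opening: 0.297
finger_force: 0.0
```

>>> step_arm(
  motion=[
    {"dp": [0,0,0],"twist": [0,0,0],"hand": -0.41},
  ],
)

```text
clock: 29.92
tool_pos: [0.6296, -0.0599, 0.1694]
eef_rot: [0.999, -0.035, -0.002, -0.001]
contact_force: [-0.3, -0.3, 0.7]
opening: 0.291
finger_force: 0.0
```

```bash
python3 - <<'E'
from h import *
x,y,w=BR['D']
plan((x,y,.030,w));carton();brushes('scene',.0105,.03,(.408,.348),-9.8,.09,.08)
E
```

```text
at [ 0.6296 -0.0599  0.1694] [ 0.998 -0.069 -0.004] F [-0.3 -0.3  0.7] open 0.291 t 29.93
dp [1.1, 2.9, 139.4] twist [-0.002, 0.004, 0.004] rows 2.2
carton top (array([407.9, 348.2]), array([182.3, 201.5]), 79.92)
carton scene (array([409.2, 346.9]), array([181. , 202.1]), 80.15)
scene brush (array([408.2, 348.6]), array([ 11.4, 139.4]), 80.01) n 307 z 0.0153
scene brush (array([412.5, 377.9]), array([ 11.8, 139.2]), 79.81) n 326 z 0.0152
scene brush (array([418.9, 402.7]), array([ 11.6, 138.9]), 79.89) n 337 z 0.0154
```

>>> step_arm(
  motion=[
    {"dp": [1,2,60],"twist": [0,0,0],"hand": -0.41},
    {"dp": [1,2,110],"twist": [0,0,0],"hand": -0.41},
    {"dp": [1,2,139],"twist": [0,0,0],"hand": -0.41},
    {"dp": [1,2,139],"twist": [0,0,0],"hand": -0.41},
    {"dp": [1,2,139],"twist": [0,0,0],"hand": -1},
  ],
)

```text
clock: 30.7
tool_pos: [0.6312, -0.0637, 0.0313]
eef_rot: [0.999, -0.036, -0.001, -0.0]
contact_force: [-0.6, -0.6, -0.3]
opening: 0.207
finger_force: 0.0
```

>>> step_arm(
  motion=[
    {"dp": [0,0,0],"twist": [0,0,0],"hand": -1},
    {"dp": [0,0,0],"twist": [0,0,0],"hand": -1},
    {"dp": [0,0,-40],"twist": [0,0,0],"hand": -1},
    {"dp": [0,0,-90],"twist": [0,0,0],"hand": -1},
    {"dp": [0,0,-140],"twist": [0,0,0],"hand": -1},
  ],
)

```text
clock: 31.32
tool_pos: [0.6311, -0.0643, 0.1727]
eef_rot: [0.999, -0.036, -0.001, -0.0]
contact_force: [0.4, 0.2, -1.0]
opening: 0.13
finger_force: 25.0
```

>>> step_arm(
  motion=[
    {"dp": [-34,-49,0],"twist": [0,0,0],"hand": -1},
    {"dp": [-68,-98,0],"twist": [0,0,0],"hand": -1},
    {"dp": [-102,-147,0],"twist": [0,0,0],"hand": -1},
    {"dp": [-136,-196,0],"twist": [0,0,0],"hand": -1},
    {"dp": [-170,-245,0],"twist": [0,0,0],"hand": -1},
  ],
)

```text
clock: 31.95
tool_pos: [0.4785, 0.1939, 0.1719]
eef_rot: [0.999, -0.036, -0.0, -0.0]
contact_force: [1.5, 1.0, -0.2]
opening: 0.131
finger_force: 25.0
```

>>> step_arm(
  motion=[
    {"dp": [-30,-43,0],"twist": [0,0,0.05],"hand": -1},
    {"dp": [-60,-86,0],"twist": [0,0,0.1],"hand": -1},
    {"dp": [-84,-120,0],"twist": [0,0,0.1],"hand": -1},
    {"dp": [-84,-120,0],"twist": [0,0,0.1],"hand": -1},
    {"dp": [-84,-120,0],"twist": [0,0,0.1],"hand": -1},
  ],
)

```text
clock: 32.58
tool_pos: [0.4048, 0.3173, 0.172]
eef_rot: [0.996, -0.086, -0.0, 0.0]
contact_force: [0.4, -0.2, 0.0]
opening: 0.133
finger_force: 25.0
```

```bash
python3 - <<'E'
from h import *
c=slot((.409,.3475),-9.8,-.028)
plan((*c,.042,-9.8));carton()
E
```

```text
at [0.4048 0.3173 0.172 ] [ 0.985 -0.172 -0.001] F [ 0.4 -0.2  0. ] open 0.133 t 32.58
dp [-0.9, -2.5, 130.0] twist [0.0, 0.001, -0.002] rows 2.1
carton top (array([404.7, 330.2]), array([146.4, 200.5]), 79.94)
carton scene (array([409.1, 346.9]), array([181. , 201.3]), 80.31)
```

>>> step_arm(
  motion=[
    {"dp": [-1,-1,50],"twist": [0,0,0],"hand": -1},
    {"dp": [-1,-1,100],"twist": [0,0,0],"hand": -1},
    {"dp": [-1,-1,130],"twist": [0,0,0],"hand": -1},
    {"dp": [-1,-1,130],"twist": [0,0,0],"hand": -1},
    {"dp": [-1,-1,130],"twist": [0,0,0],"hand": -0.59},
  ],
)

```text
clock: 33.3
tool_pos: [0.4045, 0.3187, 0.0428]
eef_rot: [0.996, -0.087, -0.0, -0.0]
contact_force: [0.4, -0.3, 0.9]
opening: 0.199
finger_force: 0.0
```

>>> step_arm(
  motion=[
    {"dp": [0,0,0],"twist": [0,0,0],"hand": -0.59},
    {"dp": [0,0,0],"twist": [0,0,0],"hand": -0.59},
    {"dp": [0,0,-40],"twist": [0,0,0],"hand": -0.59},
    {"dp": [0,0,-90],"twist": [0,0,0],"hand": -0.59},
    {"dp": [0,0,-130],"twist": [0,0,0],"hand": -0.41},
  ],
)

```text
clock: 33.92
tool_pos: [0.4036, 0.3194, 0.1741]
eef_rot: [0.996, -0.086, -0.0, -0.001]
contact_force: [0.6, -0.2, -0.3]
opening: 0.283
finger_force: 0.0
```

>>> step_arm(
  motion=[
    {"dp": [0,0,0],"twist": [0,0,0],"hand": -0.41},
    {"dp": [0,0,0],"twist": [0,0,0],"hand": -0.41},
  ],
)

```text
clock: 34.17
tool_pos: [0.403, 0.3192, 0.1716]
eef_rot: [0.996, -0.086, -0.001, -0.0]
contact_force: [-0.5, -0.4, -0.3]
opening: 0.294
finger_force: 0.0
```

```bash
python3 - <<'E'
from h import *
x,y,w=BR['E']
c=slot((.409,.3475),-9.8,-.055)
plan((x,y,.17,w),(x,y,.030,w),(x,y,.170,w),(*c,.17,-9.8),(*c,.042,-9.8))
E
```

```text
at [0.403  0.3192 0.1716] [ 0.985 -0.171 -0.002] F [-0.5 -0.4 -0.3] open 0.294 t 34.17
dp [290.6, 385.3, 0.9] twist [-0.0, 0.002, -0.119] rows 7.7
dp [0.0, 0.0, 140.0] twist [0.0, 0.0, 0.0] rows 2.2
dp [0.0, 0.0, -140.0] twist [0.0, 0.0, 0.0] rows 2.2
dp [-244.7, -391.0, 0.0] twist [0.0, 0.0, 0.119] rows 7.4
dp [0.0, 0.0, 128.0] twist [0.0, 0.0, 0.0] rows 2.0
```

>>> step_arm(
  motion=[
    {"dp": [37,49,0],"twist": [0,0,0],"hand": -0.41},
    {"dp": [74,98,0],"twist": [0,0,0],"hand": -0.41},
    {"dp": [111,147,0],"twist": [0,0,0],"hand": -0.41},
    {"dp": [148,196,0],"twist": [0,0,0],"hand": -0.41},
    {"dp": [185,245,0],"twist": [0,0,0],"hand": -0.41},
  ],
)

```text
clock: 34.8
tool_pos: [0.5437, 0.0443, 0.1698]
eef_rot: [0.996, -0.086, -0.002, -0.0]
contact_force: [1.0, 0.2, -0.0]
opening: 0.292
finger_force: 0.0
```

>>> step_arm(
  motion=[
    {"dp": [35,47,0],"twist": [0,0,-0.06],"hand": -0.41},
    {"dp": [70,94,1],"twist": [0,0,-0.12],"hand": -0.41},
    {"dp": [106,140,1],"twist": [0,0,-0.12],"hand": -0.41},
    {"dp": [106,140,1],"twist": [0,0,-0.12],"hand": -0.41},
    {"dp": [106,140,1],"twist": [0,0,-0.12],"hand": -0.41},
  ],
)

```text
clock: 35.42
tool_pos: [0.6231, -0.1092, 0.1685]
eef_rot: [1.0, -0.026, -0.002, -0.001]
contact_force: [-0.6, 1.0, 0.0]
opening: 0.294
finger_force: 0.0
```

>>> step_arm(
  motion=[
    {"dp": [0,0,0],"twist": [0,0,0],"hand": -0.41},
  ],
)

```text
clock: 35.55
tool_pos: [0.6235, -0.1077, 0.1693]
eef_rot: [1.0, -0.025, -0.002, -0.001]
contact_force: [1.5, -0.3, 0.7]
opening: 0.294
finger_force: 0.0
```

```bash
python3 - <<'E'
from h import *
x,y,w=BR['E']
plan((x,y,.030,w));carton();brushes('scene',.0105,.03,(.408,.348),-9.8,.09,.08)
E
```

```text
at [ 0.6235 -0.1077  0.1693] [ 0.999 -0.05  -0.004] F [ 1.5 -0.3  0.7] open 0.294 t 35.55
dp [0.7, 2.6, 139.3] twist [-0.002, 0.004, 0.003] rows 2.2
carton top (array([407.8, 347.5]), array([182.3, 200.9]), 80.15)
carton scene (array([408.7, 347.4]), array([180.2, 201.9]), 80.2)
scene brush (array([404.4, 320.7]), array([ 11.5, 139.2]), 80.79) n 286 z 0.0154
scene brush (array([407.7, 348.8]), array([ 11.3, 141.1]), 79.77) n 304 z 0.0153
scene brush (array([413. , 377.9]), array([ 11.8, 139.2]), 79.79) n 320 z 0.0155
scene brush (array([419. , 402.8]), array([ 12.1, 139.2]), 79.57) n 343 z 0.0155
```

>>> step_arm(
  motion=[
    {"dp": [1,2,60],"twist": [0,0,0],"hand": -0.41},
    {"dp": [1,2,110],"twist": [0,0,0],"hand": -0.41},
    {"dp": [1,2,139],"twist": [0,0,0],"hand": -0.41},
    {"dp": [1,2,139],"twist": [0,0,0],"hand": -0.41},
    {"dp": [1,2,139],"twist": [0,0,0],"hand": -1},
  ],
)

```text
clock: 36.33
tool_pos: [0.625, -0.1114, 0.0313]
eef_rot: [1.0, -0.026, -0.001, -0.0]
contact_force: [0.4, 0.5, 0.2]
opening: 0.209
finger_force: 0.0
```

>>> step_arm(
  motion=[
    {"dp": [0,0,0],"twist": [0,0,0],"hand": -1},
    {"dp": [0,0,0],"twist": [0,0,0],"hand": -1},
    {"dp": [0,0,-40],"twist": [0,0,0],"hand": -1},
    {"dp": [0,0,-90],"twist": [0,0,0],"hand": -1},
    {"dp": [0,0,-140],"twist": [0,0,0],"hand": -1},
  ],
)

```text
clock: 36.95
tool_pos: [0.6249, -0.112, 0.1727]
eef_rot: [1.0, -0.026, -0.001, -0.0]
contact_force: [0.5, 0.5, -0.0]
opening: 0.13
finger_force: 25.0
```

>>> step_arm(
  motion=[
    {"dp": [-31,-49,0],"twist": [0,0,0],"hand": -1},
    {"dp": [-62,-98,0],"twist": [0,0,0],"hand": -1},
    {"dp": [-92,-147,0],"twist": [0,0,0],"hand": -1},
    {"dp": [-123,-196,0],"twist": [0,0,0],"hand": -1},
    {"dp": [-154,-245,0],"twist": [0,0,0],"hand": -1},
  ],
)

```text
clock: 37.58
tool_pos: [0.4833, 0.1422, 0.1719]
eef_rot: [1.0, -0.026, -0.0, -0.0]
contact_force: [0.9, 0.4, 0.2]
opening: 0.133
finger_force: 25.0
```

>>> step_arm(
  motion=[
    {"dp": [-30,-49,0],"twist": [0,0,0.06],"hand": -1},
    {"dp": [-60,-98,0],"twist": [0,0,0.12],"hand": -1},
    {"dp": [-91,-146,0],"twist": [0,0,0.12],"hand": -1},
    {"dp": [-91,-146,0],"twist": [0,0,0.12],"hand": -1},
    {"dp": [-91,-146,0],"twist": [0,0,0.12],"hand": -1},
  ],
)

```text
clock: 38.2
tool_pos: [0.4011, 0.2908, 0.172]
eef_rot: [0.996, -0.086, -0.0, 0.0]
contact_force: [-0.2, -1.0, -1.3]
opening: 0.131
finger_force: 25.0
```

```bash
python3 - <<'E'
from h import *
c=slot((.409,.3475),-9.8,-.055)
plan((*c,.042,-9.8));carton()
E
```

```text
at [0.4011 0.2908 0.172 ] [ 0.985 -0.171 -0.001] F [-0.2 -1.  -1.3] open 0.131 t 38.2
dp [-1.8, -2.2, 130.0] twist [0.0, 0.001, -0.001] rows 2.1
carton top (array([319.2, 306.3]), array([ 69.2, 138.8]), 28.88)
carton scene (array([408.8, 347.3]), array([180.4, 201.7]), 80.19)
```

>>> step_arm(
  motion=[
    {"dp": [-2,-2,50],"twist": [0,0,0],"hand": -1},
    {"dp": [-2,-2,100],"twist": [0,0,0],"hand": -1},
    {"dp": [-2,-2,130],"twist": [0,0,0],"hand": -1},
    {"dp": [-2,-2,130],"twist": [0,0,0],"hand": -1},
    {"dp": [-2,-2,130],"twist": [0,0,0],"hand": -0.59},
  ],
)

```text
clock: 38.92
tool_pos: [0.4002, 0.2929, 0.0427]
eef_rot: [0.996, -0.087, -0.0, -0.0]
contact_force: [-0.1, 0.3, -0.2]
opening: 0.201
finger_force: 0.0
```

>>> step_arm(
  motion=[
    {"dp": [0,0,0],"twist": [0,0,0],"hand": -0.59},
    {"dp": [0,0,0],"twist": [0,0,0],"hand": -0.59},
    {"dp": [0,0,-40],"twist": [0,0,0],"hand": -0.59},
    {"dp": [0,0,-90],"twist": [0,0,0],"hand": -0.59},
    {"dp": [0,0,-150],"twist": [0,0,0],"hand": 0},
  ],
)

```text
clock: 39.55
tool_pos: [0.3987, 0.2934, 0.1934]
eef_rot: [0.996, -0.086, -0.001, -0.0]
contact_force: [0.5, 0.8, 0.1]
opening: 0.297
finger_force: 0.0
```

>>> step_arm(
  motion=[
    {"dp": [0,0,0],"twist": [0,0,0],"hand": 0},
    {"dp": [0,0,0],"twist": [0,0,0],"hand": 0},
  ],
)

```text
clock: 39.8
tool_pos: [0.3987, 0.2937, 0.1919]
eef_rot: [0.996, -0.086, -0.001, -0.0]
contact_force: [-0.1, 0.1, -1.0]
opening: 0.497
finger_force: 0.0
```

```bash
python3 - <<'E'
from h import *
plan((.46,0,.19,-9.8),(.419,-.344,.19,6.7))
E
```

```text
at [0.3987 0.2937 0.1919] [ 0.985 -0.171 -0.002] F [-0.1  0.1 -1. ] open 0.497 t 39.8
dp [110.5, 279.0, 1.5] twist [-0.001, 0.002, -0.0] rows 4.8
dp [18.2, 346.0, 0.0] twist [0.0, 0.0, -0.288] rows 5.5
```

>>> step_arm(
  motion=[
    {"dp": [22,56,0],"twist": [0,0,0],"hand": 0},
    {"dp": [44,112,0],"twist": [0,0,0],"hand": 0},
    {"dp": [66,168,0],"twist": [0,0,0],"hand": 0},
    {"dp": [88,224,0],"twist": [0,0,0],"hand": 0},
    {"dp": [110,279,1],"twist": [0,0,0],"hand": 0},
  ],
)

```text
clock: 40.42
tool_pos: [0.4591, -0.002, 0.1892]
eef_rot: [0.996, -0.086, -0.002, -0.0]
contact_force: [0.3, 0.8, -0.3]
opening: 0.496
finger_force: 0.0
```

>>> step_arm(
  motion=[
    {"dp": [3,60,0],"twist": [0,0,0],"hand": 0},
    {"dp": [6,120,0],"twist": [0,0,0],"hand": 0},
    {"dp": [9,180,0],"twist": [0,0,0],"hand": 0},
    {"dp": [12,240,0],"twist": [0,0,-0.15],"hand": 0},
    {"dp": [15,290,0],"twist": [0,0,-0.288],"hand": 0},
  ],
)

```text
clock: 41.05
tool_pos: [0.4234, -0.2903, 0.1889]
eef_rot: [0.998, 0.059, -0.002, -0.001]
contact_force: [0.1, -0.0, 0.8]
opening: 0.495
finger_force: 0.0
```

>>> step_arm(
  motion=[
    {"dp": [0,0,0],"twist": [0,0,0],"hand": 0},
    {"dp": [0,0,0],"twist": [0,0,0],"hand": 0},
  ],
)

```text
clock: 41.3
tool_pos: [0.4243, -0.2873, 0.1892]
eef_rot: [0.998, 0.058, -0.002, -0.002]
contact_force: [-0.6, -0.2, 0.2]
opening: 0.499
finger_force: 0.0
```

```bash
python3 - <<'E'
from h import *
plan((.419,-.344,.12,6.7),(.419,-.344,.046,6.7))
carton();brushes('scene',.0105,.03,(.408,.348),-9.8,.09,.08);brushes('scene',.0105,.03,(.6315,-.018),-3.2,.08,.122)
for n in('scene','top'):
    c=snap(n);p=cloud(c)
    m=inbox(p,[.3,-.42,.038],[.55,-.26,.055]);m=big(m);print('bar',rect(p[m]),m.sum())
    m=big(inbox(p,[.2,-.5,.0065],[.65,-.15,.03])&(c['pixels'].max(-1)>90));print('cover',rect(p[m]))
E
```

```text
at [ 0.4243 -0.2873  0.1892] [ 0.993  0.115 -0.003] F [-0.6 -0.2  0.2] open 0.499 t 41.3
dp [-11.6, 56.0, 69.1] twist [-0.004, 0.003, -0.002] rows 1.4
dp [0.0, 0.0, 74.0] twist [0.0, 0.0, 0.0] rows 1.2
carton top (array([407.6, 348. ]), array([182.3, 200.6]), 80.18)
carton scene (array([409.1, 347. ]), array([180.8, 201.4]), 80.23)
scene brush (array([398.1, 295. ]), array([ 12. , 140.6]), 80.35) n 276 z 0.0153
scene brush (array([403.8, 320.4]), array([ 11.2, 140.4]), 80.23) n 283 z 0.0153
scene brush (array([408.3, 348.7]), array([ 11.4, 140.1]), 79.78) n 302 z 0.0152
scene brush (array([412.8, 377.7]), array([ 11.9, 138.2]), 80.03) n 325 z 0.0155
scene brush (array([418.8, 402.5]), array([ 11.5, 139. ]), 79.84) n 341 z 0.0154
bar (array([ 419.4, -341.1]), array([98.4, 18.9]), 4.83) 162
cover (array([ 418.6, -340.9]), array([312.3, 180.9]), 7.28)Traceback (most recent call last):
  File "<stdin>", line 6, in <module>
  File "h.py", line 20, in big
    return l==1+np.argmax(st[1:,4])
                ~~~~~~~~~^^^^^^^^^^
    return _wrapfunc(a, 'argmax', axis=axis, out=out, **kwds)
    return bound(*args, **kwds)
ValueError: attempt to get argmax of an empty sequence
```

All five brushes are in the carton, and the tray is empty. Now I re-grasp the cover exactly where I released it.

>>> step_arm(
  motion=[
    {"dp": [-6,28,20],"twist": [0,0,0],"hand": 0},
    {"dp": [-11,56,50],"twist": [0,0,0],"hand": 0},
    {"dp": [-11,57,69],"twist": [-0.004,0.003,0],"hand": 0},
    {"dp": [-11,57,69],"twist": [-0.004,0.003,0],"hand": 0},
    {"dp": [-11,57,69],"twist": [-0.004,0.003,0],"hand": 0},
  ],
)

```text
clock: 42.22
tool_pos: [0.4212, -0.3458, 0.1221]
eef_rot: [0.998, 0.058, 0.001, 0.002]
contact_force: [0.7, 0.4, -0.5]
opening: 0.501
finger_force: 0.0
```

```bash
python3 - <<'E'
from h import *
plan((.4197,-.345,.0465,6.45),(.4197,-.345,.18,6.45),(.632,-.0186,.18,86.44))
E
```

```text
at [ 0.4212 -0.3458  0.1221] [0.993 0.117 0.002] F [ 0.7  0.4 -0.5] open 0.501 t 42.23
dp [-1.5, -1.3, 75.6] twist [0.004, -0.002, 0.004] rows 1.2
dp [0.0, 0.0, -133.5] twist [0.0, 0.0, 0.0] rows 2.1
dp [247.6, -300.5, 0.0] twist [0.0, 0.0, -1.396] rows 7.5
```

>>> step_arm(
  motion=[
    {"dp": [-1,0,40],"twist": [0,0,0],"hand": 0},
    {"dp": [-1,0,75],"twist": [0,0,0],"hand": 0},
    {"dp": [-1,0,75.5],"twist": [0,0,0],"hand": 0},
    {"dp": [-1,0,75.5],"twist": [0,0,0],"hand": 0},
    {"dp": [-1,0,75.5],"twist": [0,0,0],"hand": -1},
  ],
  force=45,
)

```text
clock: 42.85
tool_pos: [0.4206, -0.3473, 0.0477]
eef_rot: [0.998, 0.058, 0.002, 0.003]
contact_force: [0.2, -0.7, 0.0]
opening: 0.408
finger_force: 0.0
```

>>> step_arm(
  motion=[
    {"dp": [0,0,0],"twist": [0,0,0],"hand": -1},
    {"dp": [0,0,0],"twist": [0,0,0],"hand": -1},
    {"dp": [0,0,0],"twist": [0,0,0],"hand": -1},
    {"dp": [0,0,0],"twist": [0,0,0],"hand": -1},
  ],
)

```text
clock: 43.35
tool_pos: [0.4198, -0.3461, 0.0465]
eef_rot: [0.998, 0.058, 0.001, 0.001]
contact_force: [-0.4, 2.5, 6.3]
opening: 0.178
finger_force: 45.0
```

```bash
python3 - <<'E'
from h import *
plan((.4197,-.345,.20,6.45),(.632,-.0186,.20,86.44))
E
```

```text
at [ 0.4198 -0.3461  0.0465] [0.993 0.116 0.002] F [-0.4  2.5  6.3] open 0.178 t 43.35
dp [0.3, -0.7, -153.5] twist [0.003, -0.002, 0.004] rows 2.5
dp [247.6, -300.5, 0.0] twist [0.0, 0.0, -1.396] rows 7.5
```

>>> step_arm(
  motion=[
    {"dp": [0,0,-20],"twist": [0,0,0],"hand": -1},
    {"dp": [0,0,-55],"twist": [0,0,0],"hand": -1},
    {"dp": [0,0,-95],"twist": [0,0,0],"hand": -1},
    {"dp": [0,0,-135],"twist": [0,0,0],"hand": -1},
    {"dp": [0,0,-155],"twist": [0,0,0],"hand": -1},
  ],
)

```text
clock: 43.98
tool_pos: [0.4196, -0.3466, 0.2028]
eef_rot: [0.998, 0.058, 0.002, 0.002]
contact_force: [0.5, -0.6, -3.4]
opening: 0.177
finger_force: 45.0
```

>>> step_arm(
  motion=[
    {"dp": [25,-30,0],"twist": [0,0,-0.1],"hand": -1},
    {"dp": [58,-70,0],"twist": [0,0,-0.25],"hand": -1},
    {"dp": [91,-110,0],"twist": [0,0,-0.42],"hand": -1},
    {"dp": [124,-150,0],"twist": [0,0,-0.59],"hand": -1},
    {"dp": [157,-190,0],"twist": [0,0,-0.76],"hand": -1},
  ],
)

```text
clock: 44.6
tool_pos: [0.5535, -0.1381, 0.2001]
eef_rot: [0.905, 0.426, -0.0, 0.002]
contact_force: [0.4, -0.4, -3.8]
opening: 0.176
finger_force: 45.0
```

```bash
python3 - <<'E'
from h import *
plan((.632,-.0186,.20,86.44))
E
```

```text
at [ 0.5535 -0.1381  0.2001] [ 0.636  0.771 -0.002] F [ 0.4 -0.4 -3.8] open 0.176 t 44.6
dp [142.1, -15.5, -0.2] twist [0.002, 0.003, -0.628] rows 3.4
```

>>> step_arm(
  motion=[
    {"dp": [42,-5,0],"twist": [0,0,-0.16],"hand": -1},
    {"dp": [84,-10,0],"twist": [0,0,-0.32],"hand": -1},
    {"dp": [120,-14,0],"twist": [0,0,-0.48],"hand": -1},
    {"dp": [142,-15,0],"twist": [0.002,0.003,-0.628],"hand": -1},
    {"dp": [142,-15,0],"twist": [0.002,0.003,-0.628],"hand": -1},
  ],
)

```text
clock: 45.22
tool_pos: [0.6329, -0.0188, 0.1996]
eef_rot: [0.73, 0.683, 0.001, -0.001]
contact_force: [0.3, -0.0, -3.6]
opening: 0.173
finger_force: 45.0
```

>>> step_arm(
  motion=[
    {"dp": [0,0,20],"twist": [0,0,0],"hand": -1},
    {"dp": [0,0,40],"twist": [0,0,0],"hand": -1},
    {"dp": [0,0,60],"twist": [0,0,0],"hand": -1},
    {"dp": [0,0,60],"twist": [0,0,0],"hand": -1},
    {"dp": [0,0,60],"twist": [0,0,0],"hand": -1},
  ],
)

```text
clock: 45.85
tool_pos: [0.6328, -0.0217, 0.1409]
eef_rot: [0.731, 0.682, 0.0, 0.001]
contact_force: [-0.1, -0.2, -2.7]
opening: 0.178
finger_force: 45.0
```

```bash
python3 - <<'E'
from h import *
plan((.6325,-.0186,.0927,86.44))
for n in('scene','top'):
    c=snap(n);p=cloud(c)
    m=big(inbox(p,[.5,-.25,.085],[.74,.25,.105])&(c['pixels'].max(-1)>90));print('cover',rect(p[m]),m.sum(),np.median(p[m],0))
E
```

```text
at [ 0.6328 -0.0217  0.1409] [ 0.069  0.998 -0.   ] F [-0.1 -0.2 -2.7] open 0.178 t 45.85
dp [3.1, -0.6, 48.2] twist [0.002, 0.0, -0.007] rows 0.8
cover (array([636.2,  27.4]), array([216.3, 174.4]), 85.97) 5289 [0.64743443 0.05133409 0.10204961]
cover (array([637.5,  65.2]), array([143.4, 176.5]), 87.12) 1801 [0.62755588 0.07496779 0.1023095 ]
```

>>> step_arm(
  motion=[
    {"dp": [3,0,10],"twist": [0.002,0,-0.007],"hand": -1},
    {"dp": [3,0,22],"twist": [0.002,0,-0.007],"hand": -1},
    {"dp": [3,0,22],"twist": [0.002,0,-0.007],"hand": -1},
    {"dp": [3,0,22],"twist": [0.002,0,-0.007],"hand": -1},
    {"dp": [3,0,22],"twist": [0.002,0,-0.007],"hand": -1},
  ],
)

```text
clock: 46.58
tool_pos: [0.6334, -0.0177, 0.1186]
eef_rot: [0.728, 0.686, 0.0, -0.0]
contact_force: [-0.9, -0.5, -2.7]
opening: 0.178
finger_force: 45.0
```

```bash
python3 - <<'E'
from h import *
plan((.6325,-.0186,.0927,86.44))
for n in('scene','top'):
    c=snap(n,'seat_%s.png'%n);p=cloud(c)
    m=big(inbox(p,[.5,-.25,.065],[.74,.25,.085])&(c['pixels'].max(-1)>90));print('cover',rect(p[m]),m.sum(),np.median(p[m],0))
E
```

```text
at [ 0.6334 -0.0177  0.1186] [0.06  0.998 0.   ] F [-0.9 -0.5 -2.7] open 0.178 t 46.58
dp [-0.9, -0.8, 25.9] twist [-0.0, -0.0, 0.002] rows 0.4
cover (array([636.5,  33.2]), array([213.1, 174.3]), 86.67) 5144 [0.64712855 0.05668041 0.07978024]
cover (array([637.4,  70.1]), array([141.8, 176.8]), 87.35) 2212 [0.6292759  0.08019976 0.08051672]
```

>>> step_arm(
  motion=[
    {"dp": [-0.8,-0.8,5],"twist": [0,0,0],"hand": -1},
    {"dp": [-0.8,-0.8,11],"twist": [0,0,0],"hand": -1},
    {"dp": [-0.8,-0.8,16],"twist": [0,0,0],"hand": -1},
    {"dp": [-0.8,-0.8,21],"twist": [0,0,0],"hand": -1},
    {"dp": [-0.8,-0.8,24],"twist": [0,0,0],"hand": -1},
  ],
)

```text
clock: 47.3
tool_pos: [0.6321, -0.0185, 0.0939]
eef_rot: [0.728, 0.686, -0.0, -0.001]
contact_force: [0.0, -0.1, -2.7]
opening: 0.178
finger_force: 45.0
```

>>> step_arm(
  motion=[
    {"dp": [0,0,1],"twist": [0,0,0],"hand": -1},
    {"dp": [0,0,2],"twist": [0,0,0],"hand": -1},
    {"dp": [0,0,2],"twist": [0,0,0],"hand": -1},
  ],
)

```text
clock: 47.68
tool_pos: [0.6321, -0.0184, 0.0936]
eef_rot: [0.728, 0.686, -0.0, -0.0]
contact_force: [-3.7, 0.2, 7.5]
opening: 0.181
finger_force: 45.0
```

```bash
python3 - <<'E'
from h import *
plan((.6325,-.0186,.0927,86.44))
for n in('scene','top'):
    c=snap(n);p=cloud(c)
    m=big(inbox(p,[.5,-.25,.045],[.74,.25,.075])&(c['pixels'].max(-1)>90));q=p[m]
    A=np.c_[q[:,:2]-[.632,-.018],np.ones(len(q))];print('cover',rect(q),m.sum(),'plane',np.linalg.lstsq(A,q[:,2],rcond=None)[0].round(4))
E
```

```text
at [ 0.6321 -0.0184  0.0936] [0.06  0.998 0.   ] F [-3.7  0.2  7.5] open 0.181 t 47.67
dp [-0.2, 0.4, 0.9] twist [-0.001, -0.0, 0.002] rows 0.0
cover (array([635.1,  35.2]), array([209. , 173.8]), 86.61) 5017 plane [-0.0012 -0.0031  0.055 ]
cover (array([635.5,  68.8]), array([140.9, 177.2]), 86.83) 2372 plane [0.002  0.0029 0.0554]
```

>>> step_arm(
  motion=[
    {"dp": [0,0,0],"twist": [0,0,0],"hand": -0.2},
    {"dp": [0,0,0],"twist": [0,0,0],"hand": 0},
    {"dp": [0,0,0],"twist": [0,0,0],"hand": 0},
    {"dp": [0,0,0],"twist": [0,0,0],"hand": 0},
  ],
)

```text
clock: 48.28
tool_pos: [0.6323, -0.0185, 0.0922]
eef_rot: [0.728, 0.686, -0.0, -0.0]
contact_force: [0.5, -0.8, -0.4]
opening: 0.501
finger_force: 0.0
```

>>> step_arm(
  motion=[
    {"dp": [0,0,-30],"twist": [0,0,0],"hand": 0},
    {"dp": [0,0,-70],"twist": [0,0,0],"hand": 0.15},
    {"dp": [0,0,-110],"twist": [0,0,0],"hand": 0.15},
    {"dp": [0,0,-110],"twist": [0,0,0],"hand": 0.15},
  ],
)

```text
clock: 48.78
tool_pos: [0.6345, -0.0183, 0.2057]
eef_rot: [0.728, 0.685, 0.003, 0.002]
contact_force: [0.7, 0.1, -0.9]
opening: 0.575
finger_force: 0.0
```

>>> step_arm(
  motion=[
    {"dp": [-17,-20,0],"twist": [0,0,0.18],"hand": 0.15},
    {"dp": [-30,-50,0],"twist": [0,0,0.36],"hand": 0.15},
    {"dp": [-50,-80,0],"twist": [0,0,0.54],"hand": 0.15},
    {"dp": [-60,-110,0],"twist": [0,0,0.72],"hand": 0.15},
    {"dp": [-70,-140,0],"twist": [0,0,0.9],"hand": 0.15},
  ],
)

```text
clock: 49.4
tool_pos: [0.4867, -0.0804, 0.2016]
eef_rot: [0.955, 0.298, -0.001, -0.0]
contact_force: [-0.1, 0.2, -0.5]
opening: 0.574
finger_force: 0.0
```

```bash
python3 - <<'E'
from h import *
plan((.484,-.082,.205,-9.7),(.484,-.082,.096,-9.7))
for n in('scene','top'):
    c=snap(n,'seated_%s.png'%n);p=cloud(c)
    m=big(inbox(p,[.5,-.25,.045],[.74,.25,.075])&(c['pixels'].max(-1)>90));q=p[m]
    A=np.c_[q[:,:2]-[.632,-.018],np.ones(len(q))];print('cover',rect(q),m.sum(),'plane',np.linalg.lstsq(A,q[:,2],rcond=None)[0].round(4))
    if n=='scene': cv2.imwrite('pics/seatc.png',cv2.resize(c['pixels'][140:320,170:370,::-1],None,fx=3,fy=3))
    m=inbox(p,[.46,-.11,.08],[.51,-.05,.115])&(c['pixels'].max(-1)<60)
    if m.sum(): print('ball',p[m].mean(0),m.sum())
E
```

```text
at [ 0.4867 -0.0804  0.2016] [ 0.823  0.568 -0.002] F [-0.1  0.2 -0.5] open 0.574 t 49.4
dp [-3.2, -0.2, -3.4] twist [-0.001, 0.002, 0.774] rows 4.1
dp [0.0, 0.0, 109.0] twist [0.0, 0.0, 0.0] rows 1.7
cover (array([632. , -18.3]), array([315.8, 174.5]), 86.78) 7218 plane [-0.0008 -0.0015  0.0548]
ball [ 0.48396348 -0.07698062  0.09995578] 60
cover (array([631.3, -17.3]), array([312.8, 176.7]), 87.2) 3588 plane [0.0025 0.0017 0.0557]
```

View pics/seatc.png

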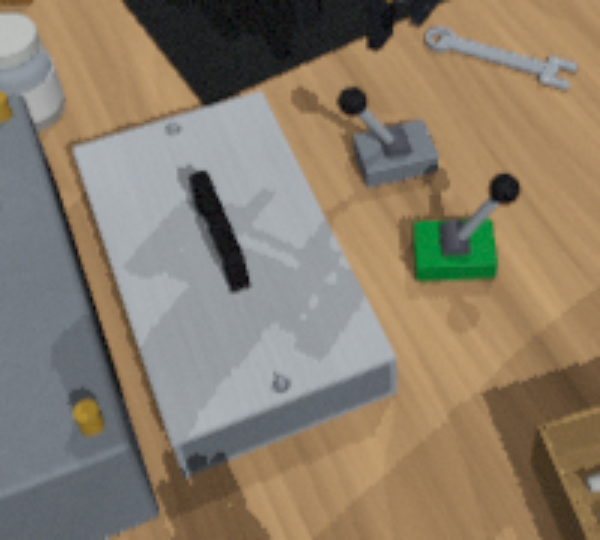

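The cover is seated flat with pins showing at (173,129) and (281,383), and the grey lever is still off, its ball at (352,100). Now I pull the lever back.

>>> step_arm(
  motion=[
    {"dp": [-3,0,0],"twist": [0,0,0.18],"hand": 0.15},
    {"dp": [-3,0,0],"twist": [0,0,0.36],"hand": 0.15},
    {"dp": [-3,0,0],"twist": [0,0,0.54],"hand": 0.15},
    {"dp": [-3,0,0],"twist": [0,0,0.7],"hand": 0.15},
    {"dp": [-3,0,0],"twist": [0,0,0.774],"hand": 0.15},
  ],
)

```text
clock: 50.12
tool_pos: [0.4867, -0.0812, 0.2017]
eef_rot: [0.997, -0.082, -0.001, -0.0]
contact_force: [0.2, -0.1, -0.4]
opening: 0.575
finger_force: 0.0
```

>>> step_arm(
  motion=[
    {"dp": [0,0,0],"twist": [0,0,0],"hand": 0.15},
    {"dp": [0,0,0],"twist": [0,0,0],"hand": 0.15},
  ],
)

```text
clock: 50.38
tool_pos: [0.4862, -0.0814, 0.2021]
eef_rot: [0.997, -0.08, -0.001, -0.0]
contact_force: [-0.1, -1.1, -0.8]
opening: 0.574
finger_force: 0.0
```

```bash
python3 - <<'E'
from h import *
plan((.484,-.081,.095,-9.7))
E
```

```text
at [ 0.4862 -0.0814  0.2021] [ 0.987 -0.16  -0.001] F [-0.1 -1.1 -0.8] open 0.574 t 50.38
dp [-2.1, -0.0, 107.1] twist [-0.0, 0.001, 0.009] rows 1.7
```

>>> step_arm(
  motion=[
    {"dp": [-2,0,50],"twist": [0,0,0],"hand": 0.15},
    {"dp": [-2,0,107],"twist": [0,0,0.009],"hand": 0.15},
    {"dp": [-2,0,107],"twist": [0,0,0.009],"hand": 0.15},
    {"dp": [-2,0,107],"twist": [0,0,0.009],"hand": -0.5},
    {"dp": [-2,0,107],"twist": [0,0,0.009],"hand": -0.5},
  ],
  force=8,
)

```text
clock: 51.0
tool_pos: [0.4854, -0.0819, 0.0978]
eef_rot: [0.996, -0.086, 0.002, 0.0]
contact_force: [-1.4, -8.8, -0.7]
opening: 0.375
finger_force: 4.8
```

>>> step_arm(
  motion=[
    {"dp": [0,0,0],"twist": [0,0,0],"hand": -0.5},
    {"dp": [0,0,0],"twist": [0,0,0],"hand": -0.5},
    {"dp": [0,0,0],"twist": [0,0,0],"hand": -0.5},
  ],
)

```text
clock: 51.38
tool_pos: [0.4848, -0.0856, 0.0977]
eef_rot: [0.996, -0.088, 0.002, 0.002]
contact_force: [-1.2, -9.3, 1.1]
opening: 0.286
finger_force: 8.0
```

>>> step_arm(
  motion=[
    {"dp": [-18,0,-6],"twist": [0,0,0],"hand": -0.5},
    {"dp": [-38,0,-9],"twist": [0,0,0],"hand": -0.5},
    {"dp": [-58,0,-6],"twist": [0,0,0],"hand": -0.5},
    {"dp": [-76,0,1],"twist": [0,0,0],"hand": -0.5},
    {"dp": [-83,0,2],"twist": [0,0,0],"hand": -0.5},
  ],
)

```text
clock: 52.0
tool_pos: [0.4061, -0.0713, 0.0978]
eef_rot: [0.996, -0.089, -0.001, 0.002]
contact_force: [4.3, -11.2, -12.0]
opening: 0.282
finger_force: 8.0
```

>>> step_arm(
  motion=[
    {"dp": [-4,0,0],"twist": [0,0,0],"hand": -0.5},
    {"dp": [-4,0,0],"twist": [0,0,0],"hand": -0.5},
    {"dp": [-4,0,0],"twist": [0,0,0],"hand": -0.5},
  ],
)

```text
clock: 52.38
tool_pos: [0.4044, -0.0711, 0.0983]
eef_rot: [0.996, -0.089, 0.001, 0.003]
contact_force: [3.0, -11.9, -1.2]
opening: 0.282
finger_force: 8.0
```

>>> step_arm(
  motion=[
    {"dp": [-5,4,0],"twist": [0,0,0],"hand": -0.5},
    {"dp": [-5,4,0],"twist": [0,0,0],"hand": -0.5},
    {"dp": [-5,4,0],"twist": [0,0,0],"hand": 0.15},
    {"dp": [-5,4,0],"twist": [0,0,0],"hand": 0.15},
    {"dp": [-5,4,0],"twist": [0,0,0],"hand": 0.15},
  ],
)

```text
clock: 53.0
tool_pos: [0.3967, -0.07, 0.0984]
eef_rot: [0.996, -0.086, -0.004, -0.001]
contact_force: [-0.1, 0.3, 0.0]
opening: 0.573
finger_force: 0.0
```

>>> step_arm(
  motion=[
    {"dp": [0,0,-40],"twist": [0,0,0],"hand": 0.15},
    {"dp": [0,0,-90],"twist": [0,0,0],"hand": 0.15},
    {"dp": [0,0,-120],"twist": [0,0,0],"hand": 0.15},
    {"dp": [50,0,-130],"twist": [0,0,0],"hand": 0.15},
    {"dp": [110,0,-130],"twist": [0,0,0],"hand": 0.15},
  ],
)

```text
clock: 53.62
tool_pos: [0.507, -0.0888, 0.2282]
eef_rot: [0.996, -0.086, -0.004, -0.001]
contact_force: [0.3, -0.0, -0.0]
opening: 0.578
finger_force: 0.0
```

```bash
python3 - <<'E'
from h import *
plan()
for n in('scene','top'):
    c=snap(n);p=cloud(c)
    m=inbox(p,[.36,-.13,.08],[.5,-.02,.12])
    if m.sum(): m=big(m);print('ball',rect(p[m]),p[m].mean(0),p[m].max(0))
    m=big(inbox(p,[.5,-.25,.045],[.74,.25,.075])&(c['pixels'].max(-1)>90));print('cover',rect(p[m]))
    cv2.imwrite('pics/end_%s.png'%n,c['pixels'][:,:,::-1])
E
```

```text
at [ 0.507  -0.0888  0.2282] [ 0.985 -0.171 -0.008] F [ 0.3 -0.  -0. ] open 0.578 t 53.62
ball (array([408.7, -67.3]), array([19.8, 23.8]), 63.03) [ 0.40972088 -0.06471066  0.09787397] [ 0.41971867 -0.05566377  0.10660888]
cover (array([631.9, -18.2]), array([315.5, 174.6]), 86.77)
ball (array([403.2, -68.2]), array([24.8, 22.6]), 86.72) [ 0.40349014 -0.06828347  0.10152314] [ 0.41492352 -0.0557513   0.11042671]
cover (array([713.2,  59.8]), array([ 54., 165.]), 11.82)
```

View pics/end_scene.png

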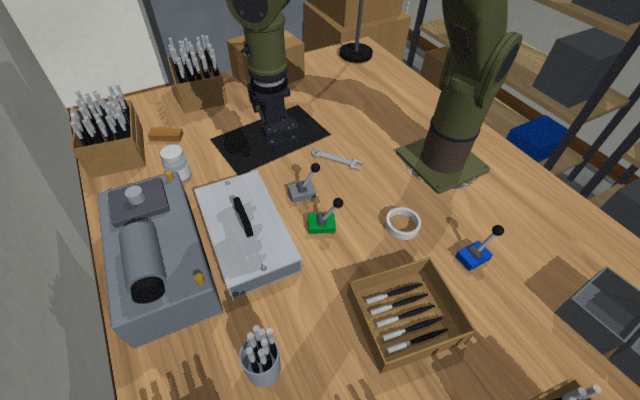

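The lever's ball is at (316,168), leaning to the robot, level with or slightly past where it started. The cover is seated, five brushes lie in the carton around (408,318), and the jar and beaker are upright. I'm handing in.

```bash
python3 -c "
from h import *
print(r.finish_job())"
```

```text
the job is handed in; nothing more can be done
None
```

The job is handed in after about 54 s of the 210 s: machine switched off, all five brushes laid in the carton, cover seated flat on both pins, then the lever pulled fully back on; jar and beaker still upright, no verdict returned.

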